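# Hang the weighing pan on the spring scale

### The job

Pick up the steel pan of brass fittings by its wooden grip and hang it by its hook on the cross-bar of the spring scale, with the heel behind the pan resting against the carriage plate. Keep the pan level and, before letting go, lower it slowly until the scale's spring carries its whole weight, so that the carriage neither drops nor springs up when you release. Do not bump the scale hard or push the carriage to its bottom stop, and leave the jar, brush and sketchbook alone.

Things in the scene. Friction and masses are not known exactly. Their poses are not given: they have to be found in the camera images.
- pan_grip (a point): Centre of the upright wooden grip block on top of the pan's hanger: 26 mm long (x), 14 mm thick (y), 62 mm high; pinch its two faces 14 mm apart, from above; the fingers have 35 mm free below this point. It is 178 mm above the pan's underside. Axes are the pan's: z up, x from the tray towards hook and heel.
- pan: Open steel tray 90 (x) by 100 (y) by 35 mm high; origin under its centre. A flat hanger 26 mm wide rises at its +x side to the grip and hook. Brass fittings lie fixed in it. Total mass unknown, 0.2 to 0.7 kg; its centre is 16 mm in +x of the origin, in front of the hook, so the hung pan pulls its heel against the plate.
- pan_seat (a point): Seat of the pan's hook, where the bar's axis lies when hung; 29 mm in +x and 53 mm below pan_grip, same axes. The hook is a slot 18 mm wide in x and 26 mm in y, open downwards, under a roof like an upside-down V. Its rear lip (outer face 14 mm in +x of the seat) reaches 14 mm below the seat; its front wall is the hanger.
- pan_heel (a point): Middle of the heel's rear face (30 mm wide in y, 15 mm high), 26 mm in +x and 90 mm below the seat. The heel is a block that sticks out behind the hanger below the hook. So bring the pan in level from the front (along +x), hook raised above the bar and heel passing under the bar, until the heel meets the plate, then lower.
- bar_mid (a point): Middle of the scale's cross-bar, a round steel bar 10 mm in diameter along y, free for 24 mm either side between two side arms; x points level from the open front into the scale, z up. 235 mm above the table when empty; moves with the carriage. When hung, the pan's x axis is along this x, the seat on this point.
- plate_face (a point): Point on the front face of the upright carriage plate where the heel rests: 26 mm in +x of the bar's axis and 90 mm below it; same axes as bar_mid. The plate is 70 mm wide and reaches from 10 mm above to 115 mm below the bar's axis; it moves with the bar.
- carriage (a joint): How far the sprung carriage with the bar has sunk below its empty position, m: 0 empty, 0.10 at its bottom stop. It starts to sink at 0.4 N and sinks 12.5 mm for each further newton (80 N/m), lightly damped; the pan's weight makes it sink 20 to 80 mm.
- scale: The spring scale, fixed on the table: grey foot 200 by 150 by 15 mm, a column 50 mm wide and 251 mm high that starts 36 mm behind the bar's axis, and in front of it the aluminium carriage plate with the cross-bar. Origin on the table, 20 mm in +x of the bar; x as for bar_mid.
- jar: Bystander: closed glass jar 60 mm wide, 85 mm high; origin under its centre.
- brush: Bystander: wide flat paint brush about 195 mm long and 85 mm wide, 16 mm high, lying on the table.
- sketchbook: Bystander: black sketchbook 150 by 210 by 25 mm lying on the table; origin under its centre.
Mind the look-alikes: they are no part of the job. Several things look just like the pan: the one meant starts nearest to the robot's base. Of the things that look like the scale, take the one that is farthest to the robot's right at the start.

How it is judged (in metres and radians):
On the way, in this order (a step that is already met when the one before it is completed fails the run):
1. the pan is lifted clear of the table (height (world z) of pan_grip above 0.21 m and contact force between the fingers and pan above 1 N), for 0.2 s.
2. the hook is seated on the bar and the spring bears some of the weight, with the pan still held (x of pan_seat in the frame of bar_mid between -0.007 and 0.007 m and y of pan_seat in the frame of bar_mid between -0.018 and 0.018 m and z of pan_seat in the frame of bar_mid between -0.007 and 0.007 m and value of joint carriage above 0.008 m and contact force between the fingers and pan above 1 N), for 0.2 s.
At the end, for the whole second after the job is handed in: The pan hangs released and at rest on the bar: seat within 6 mm of the bar's axis (x and z) and within 18 mm of its middle along y, its x axis within 0.12 rad of the scale's, upright within 0.10 rad (the heel against the plate), the carriage sunk more than 12 mm and still (x of pan_seat in the frame of bar_mid between -0.006 and 0.006 m and y of pan_seat in the frame of bar_mid between -0.018 and 0.018 m and z of pan_seat in the frame of bar_mid between -0.006 and 0.006 m and angle between the x axis of pan_seat and the x axis of bar_mid, either way round below 0.12 rad and angle between pan_grip's own z axis and vertical below 0.1 rad and contact force between pan and scale above 1.5 N and contact force between the fingers and pan below 0.1 N and value of joint carriage above 0.012 m and velocity of joint carriage between -0.02 and 0.02 m/s and linear speed of pan below 0.03 m/s); the robot touches nothing.
It fails at once if the carriage drops or springs up faster than 0.09 m/s, or is pushed to its bottom stop (sunk more than 95 mm) (value of joint carriage above 0.095 m or velocity of joint carriage above 0.09 m/s or velocity of joint carriage below -0.09 m/s).
It fails at once if the pan is pressed or knocked against the scale with more than 25 N (contact force between pan and scale above 25 N).
It fails at once if the gripper or arm pushes on the scale with more than 8 N (contact force between any of the fingers, the arm and scale above 8 N).
It fails at once if the pan is tipped more than 0.45 rad (angle between pan_grip's own z axis and vertical above 0.45 rad).
It fails at once if the jar, brush or sketchbook is moved more than 20 mm (distance of any of jar, brush, sketchbook from where it was at the start of the episode above 0.02 m).
It also fails if it takes over 64 s, if anything falls off the work surface, if the arm or the gripper's body presses on something with over 40 N, if the wrist force passes 120 N, or if a joint passes its speed limit or range.

### The arm

A 7-joint arm with a two-finger parallel gripper is mounted at the origin on the work surface. World frame = base frame: x ahead of the robot, y to its left, z up, the work surface at z = 0. Lengths are in mm, angles in rad, forces in N, time in s.
With the tool pointing down it reaches from about 425 to 950 mm from the base axis. Payload 16.7 kg.
Tool frame: the origin (TCP) lies midway between the tips of the shut fingers; the grasp point (between the pads) lies 19 mm behind it (manip.grip_point_offset is the y of the grasp point in the tool frame, in mm); y points along the fingers, x is the direction in which the jaws open and shut, and the axes are right-handed (so a half turn about y gives the same grasp; the last joint's range is limited). The gripper opens to 94 mm and grips with 3 to 60 N. Pads are 16 mm wide; open, the fingers measure 119 mm over their backs; the gripper's body (75 mm by 177 mm) begins 78 mm behind the grasp point.
Start: joints at [-1.442, 0.426, 0.074, 1.606, -0.034, 1.111, -0.067], TCP at [185.117, 649.081, 205.467] pointing down, gripper open.
Joint ranges: [-2.85, 2.85], [-0.5, 2.14], [-1.23, 1.37], [0.21, 2.46], [-1.02, 4.16], [0.16, 2.05], [-2.73, 2.73]. Speed limits (rad/s): [1.89, 1.89, 2.39, 2.39, 3.01, 3.01, 3.01].

### API

Orientations are given as a unit quaternion [w, x, y, z].
In Python, from station import manip, cams gives the robot as it stands.
- The arm moves only by the tool step_arm, never from a script. Its argument "series" is a list of rows, each a list of 3 entries, a list of its own where there are three numbers: the shift along the world's x, y, z in m, then the turn about the world's z in degrees, then the closure, from 0 (fully open) to 1 (shut). A call has 1 to 5 rows; each row shifts and turns the commanded pose from where the row before left it; what a row does not reach is not made up. A row lasts 1/8 s, in which the tool goes at most 62.5 mm and 10.7 degrees, less where a joint would pass 70% of its speed; a pose out of reach is approached as far as the arm can. A call is refused whole if a number of a shift passes 0.0625 or a number of a turn 10.7, either way. A call with a gripper value outside its range is refused whole. The fingers move at their own pace and stop on an object; the grip force is fixed at half the most. Time passes only in rows, so rows that do not move let the fingers close. It gives the time, the measured TCP pose, the force and the opening at its end, in the units of the state.
- manip.get_obs(): the state, without advancing time (a new reading comes with each control period).
- cams.capture(name): name is "scene" or "top" or "wrist"; returns a dict with "frame" (420x560x3 uint8, red, green, blue), "intrinsics" (3x3 intrinsics, pixels), "world_to_cam" (4x4, takes a point from world to camera coordinates). Camera axes: x right, y down, z forward; pixel columns grow to the right and rows downward; lengths in mm; the calibration is good to about 2 mm. The wrist camera is an equidistant fisheye: a pixel r from the principal point sees the ray r / f radians off the axis. A picture is of the moment at which its call begins. There is no depth.
- manip.close_job(): hands the job in, once; it reports no verdict.
The state is a dict: "clock": time; "q": joint angles; "qvel": joint speeds; "joint_torque": joint torques, N m; "eef_pos": TCP position; "eef_rot": TCP orientation; "wrist_force": force on the tool from outside, world axes, zero at the start; "torque": the same for the moment, N m; "grip_width": finger opening in mm.
Only numpy, scipy, OpenCV 4.12 (cv2) and the standard library are available. Lean on these libraries where they do the work, as an engineer would, in place of code of your own. Each camera call takes 0.05 s, during which the arm holds its last target.

## Working session

There is one attempt and no reset: what is moved stays moved. The work goes in short steps, Python scripts to look and compute and a tool call to move; the robot and the scene stay as the last step left them, time stands still between calls to the robot, and variables do not carry over. Pictures are saved under pics/ and viewed, and the job is handed in when it is done.

Besides the shell and the picture viewer there is one more tool, called by a JSON object that holds its "fn" and its "kwargs". step_arm: Moves the arm, as the interface text tells. Its arguments: {"type":"object","properties":{"series":{"type":"array","items":{"type":"array"}}},"required":["series"]}

```bash
ls; mkdir -p pics
python3 - <<'E'
from station import manip, cams
import cv2
print(manip.get_obs(), manip.grip_point_offset)
for n in ["scene","top","wrist"]:
    c=cams.capture(n); cv2.imwrite(f"pics/{n}0.png",c["frame"][:,:,::-1]); print(n,c["intrinsics"].tolist(),c["world_to_cam"].tolist())
E
```

```text
pics
{'clock': 0.0, 'q': array([-1.44251695,  0.4267493 ,  0.07388667,  1.60660575, -0.0340949 ,
        1.11079485, -0.06713374]), 'qvel': array([-0.00015875, -0.0004749 , -0.00092007,  0.00013987, -0.00059504,
       -0.00123565,  0.00068831]), 'joint_torque': array([-1.55657511e-05, -9.35791183e+01,  3.66674580e+00, -4.54225624e+01,
       -4.88636177e-02,  1.95694668e-02,  1.07397561e-04]), 'eef_pos': array([185.03282562, 648.68785476, 204.76570621]), 'eef_rot': array([-0.56411923,  0.56473519,  0.4255966 , -0.42627596]), 'wrist_force': array([-0.75091689,  0.22227164,  0.60995407]), 'torque': array([-0.03695691, -0.01527631,  0.01578479]), 'grip_width': 94.2051459679122} -18.8
scene [[545.327997557299, 0.0, 275.49183035428354], [0.0, 545.327997557299, 206.93925930995826], [0.0, 0.0, 1.0]] [[0.8508808292791569, 0.5252874126038857, -0.008657281624701892, -392.88866914002296], [0.2923721906124097, -0.48715831615556204, -0.8229187548944171, -66.20809036316136], [-0.4364863302804739, 0.6976746442005703, -0.5680931035648052, 2164.1565573066323], [0.0, 0.0, 0.0, 1.0]]
top [[473.46327926372635, 0.0, 270.1363476262297], [0.0, 473.46327926372635, 204.9721116898315], [0.0, 0.0, 1.0]] [[0.020406542790000804, -0.9997712444017854, 0.006405613059284269, -96.47677750473531], [-0.9913907294418892, -0.02106348198957382, -0.12923138667968082, 541.9727034566706], [0.12933674879181925, -0.003713299581276274, -0.991593776109038, 1507.7299874601451], [0.0, 0.0, 0.0, 1.0]]
wrist [[325.19226210127806, 0.0, 283.570926636012], [0.0, 325.19226210127806, 212.66837328765084], [0.0, 0.0, 1.0]] [[0.274233029830926, 0.9616627093129512, -0.0010386850477457606, -673.814793193873], [0.931532327816807, -0.2653723231975855, 0.2486464403785428, -26.71233248281062], [0.23883837125125926, -0.0691546354020775, -0.9685937584046547, 390.59583218438047], [0.0, 0.0, 0.0, 1.0]]
```

View pics/scene0.png

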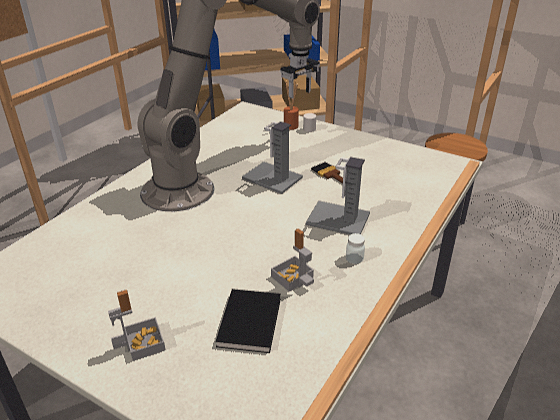

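View pics/top0.png

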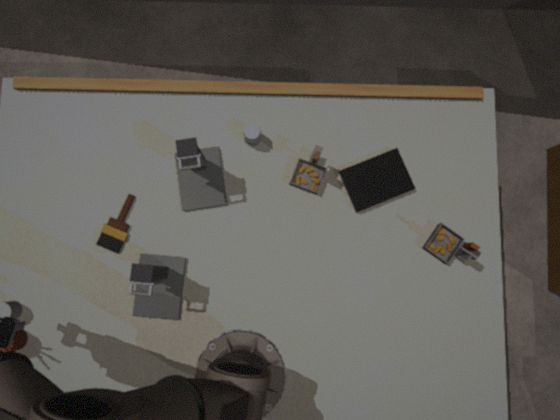

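View pics/wrist0.png

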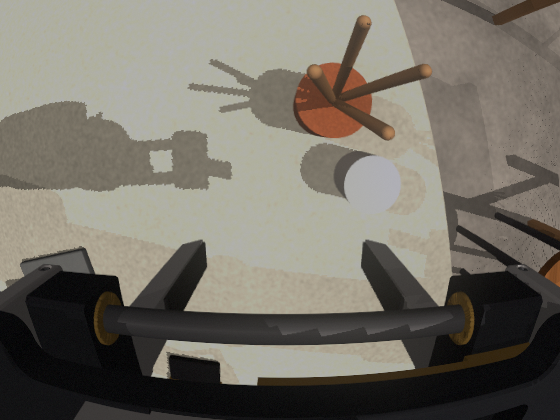

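```bash
cat > h.py <<'E'
import numpy as np, cv2
from station import manip, cams
def cap(n,f=None):
    c=cams.capture(n)
    if f: cv2.imwrite(f"pics/{f}.png",c["frame"][:,:,::-1])
    return c
def ray(c,u,v,fish=False):
    K=c["intrinsics"];T=c["world_to_cam"];R=T[:3,:3];t=T[:3,3]
    x=(u-K[0,2])/K[0,0];y=(v-K[1,2])/K[1,1]
    if fish:
        r=np.hypot(x,y); d=np.array([x/r*np.sin(r),y/r*np.sin(r),np.cos(r)]) if r>0 else np.array([0,0,1.])
    else: d=np.array([x,y,1.])
    d=R.T@d; return -R.T@t, d/np.linalg.norm(d)
def atz(c,u,v,z,fish=False):
    o,d=ray(c,u,v,fish); return o+d*(z-o[2])/d[2]
def tri(*obs):
    A=np.zeros((3,3));b=np.zeros(3);L=[]
    for o,d in obs:
        P=np.eye(3)-np.outer(d,d);A+=P;b+=P@o
    p=np.linalg.solve(A,b)
    return p,[float(np.linalg.norm(np.cross(p-o,d))) for o,d in obs]
def proj(c,p,fish=False):
    K=c["intrinsics"];T=c["world_to_cam"];q=T[:3,:3]@np.array(p,float)+T[:3,3]
    if fish:
        th=np.arctan2(np.hypot(q[0],q[1]),q[2]);s=th/np.hypot(q[0],q[1]);return K[0,2]+K[0,0]*q[0]*s,K[1,2]+K[1,1]*q[1]*s
    return K[0,2]+K[0,0]*q[0]/q[2],K[1,2]+K[1,1]*q[1]/q[2]
def crop(c,f,x0,y0,w,h,s):
    im=c["frame"][y0:y0+h,x0:x0+w,::-1]; im=cv2.resize(im,None,fx=s,fy=s,interpolation=cv2.INTER_CUBIC); 
    im=cv2.convertScaleAbs(im,alpha=1.5,beta=10); cv2.imwrite(f"pics/{f}.png",im)
E
python3 - <<'E'
from h import *
t=cap("top");s=cap("scene")
for n,u,v,z in [("panA",308,175,20),("panB",442,243,20),("sc1",202,175,15),("sc2",160,285,15)]:
    p=atz(t,u,v,z);print(n,p.round(),np.hypot(p[0],p[1]).round(), proj(s,p))
a=t["frame"];crop(t,"tA",150,110,200,110,4);crop(s,"sA",240,145,140,160,3.7)
E
```

```text
panA [ 649. -209.   20.] 682.0 (np.float64(291.10587566269635), np.float64(273.0060029827886))
panB [ 433. -649.   20.] 780.0 (np.float64(143.46818774285092), np.float64(336.8287315944556))
sc1 [642. 143.  15.] 658.0 (np.float64(338.66615622905545), np.float64(217.79823180229883))
sc2 [279. 265.  15.] 384.0 (np.float64(271.3439740060147), np.float64(175.94902884381113))
```

View pics/tA.png

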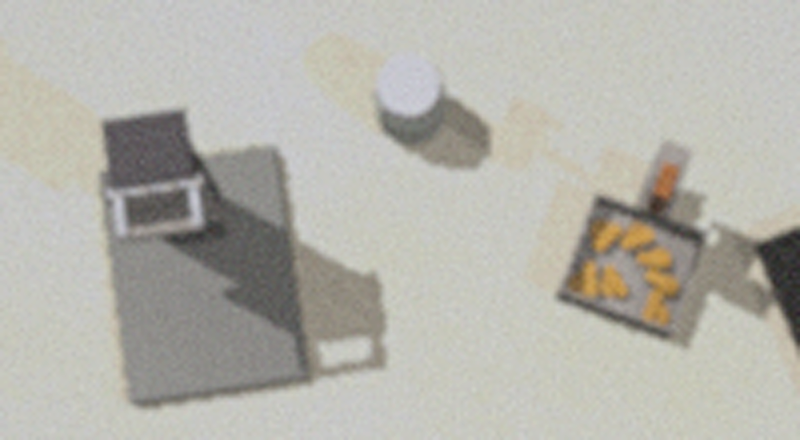

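View pics/sA.png

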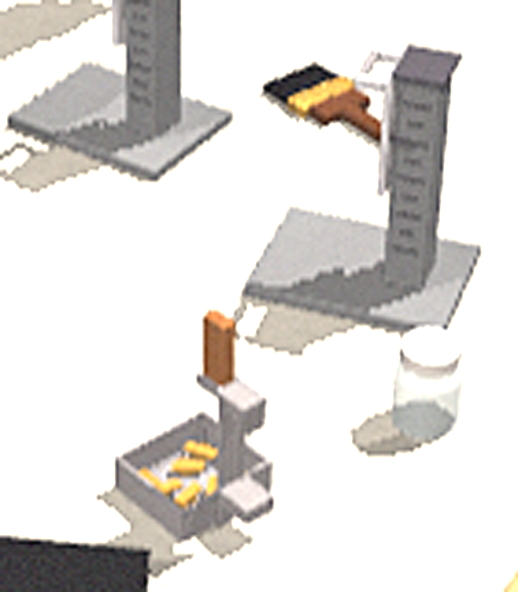

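Run:
```python
from h import *
t=cap("top");s=cap("scene")
pts=[(600,197),(708,235),(668,340),(558,296)]
P=np.array([atz(t,150+u/4,110+v/4,35) for u,v in pts]);print(P.round(),P.mean(0))
for a,b in [(0,1),(1,2),(2,3),(3,0)]:
    d=P[b]-P[a];print(np.linalg.norm(d),np.degrees(np.arctan2(d[1],d[0])))
# grip top centre
print(tri(ray(t,150+667/4,110+165/4),ray(s,240+220/3.7,145+318/3.7)))
# scale foot corners top z=15
pts=[(133,403),(310,380),(277,147)]
P=np.array([atz(t,150+u/4,110+v/4,15) for u,v in pts]);print(P.round())
for a,b in [(0,1),(1,2)]:
    d=P[b]-P[a];print(np.linalg.norm(d),np.degrees(np.arctan2(d[1],d[0])))
# bar ends z=235
pts=[(114,235),(205,227)]
P=np.array([atz(t,150+u/4,110+v/4,235) for u,v in pts]);print(P.round(),P.mean(0));d=P[1]-P[0];print(np.linalg.norm(d),np.degrees(np.arctan2(d[1],d[0])))
```

```text
[[ 698. -181.   35.]
 [ 668. -270.   35.]
 [ 580. -238.   35.]
 [ 615. -147.   35.]] [ 640.32244806 -208.95729258   35.        ]
94.30560748912701 -108.5675398856687
93.92923704434567 159.88229577744977
96.89597114847915 69.1038760950815
90.09966203928488 -21.78145186205209
(array([ 682.76518558, -218.94112259,  206.57001787]), [1.1340766578635963, 1.1340766578635544])
[[521. 200.  15.]
 [543.  55.  15.]
 [740.  89.  15.]]
146.71476389572703 -81.302688829996
199.28629979151134 9.813015490142792
[[617. 180. 235.]
 [624. 115. 235.]] [620.31991398 147.30222562 235.        ]
65.1497263684219 -83.61977505417308
```

Run:
```python
from h import *
from scipy.spatial.transform import Rotation as R
w=cap("wrist");o=manip.get_obs();q=o["eef_rot"];M=R.from_quat([q[1],q[2],q[3],q[0]]).as_matrix();print(M.round(3))
T=w["world_to_cam"];c=-T[:3,:3].T@T[:3,3];print(c-o["eef_pos"], M.T@(c-o["eef_pos"]),T[2,:3],M.T@T[2,:3])
```

```text
[[ 0.274 -0.    -0.962]
 [ 0.962 -0.     0.274]
 [-0.    -1.    -0.   ]]
[-68.66346803  19.00534445 179.3822118 ] [  -0.60140236 -179.38244836   71.242041  ] [ 0.238977   -0.06838354 -0.96861431] [ 3.11001424e-05  9.68615685e-01 -2.48563180e-01]
```

{"fn": "step_arm", "kwargs": {"series": [[[0,0,0.06],0,0],[[0,0,0.06],0,0],[[0.03,-0.03,0.05],0,0],[[0.04,-0.04,0],0,0],[[0.04,-0.04,0],0,0]]}}

```text
clock: 1.02
eef_pos: [294.7, 539.4, 373.7]
eef_rot: [0.565, -0.564, -0.426, 0.426]
wrist_force: [0.9, 0.6, -0.2]
grip_width: 94.0
```

{"fn": "step_arm", "kwargs": {"series": [[[0.034,-0.049,0],0,0],[[0.034,-0.049,0],0,0],[[0.034,-0.049,0],0,0],[[0.034,-0.049,0],0,0],[[0.034,-0.049,0],0,0]]}}

```text
clock: 1.65
eef_pos: [464.5, 293.7, 373.4]
eef_rot: [0.564, -0.564, -0.426, 0.426]
wrist_force: [0.9, 0.8, -0.2]
grip_width: 93.9
```

{"fn": "step_arm", "kwargs": {"series": [[[0.034,-0.049,0],0,0],[[0.034,-0.049,0],0,0],[[0.034,-0.049,0],0,0],[[0,0,0],0,0],[[0,0,0],0,0]]}}

```text
clock: 2.28
eef_pos: [565.5, 148.8, 373.0]
eef_rot: [0.565, -0.564, -0.426, 0.426]
wrist_force: [0.6, 0.7, 0.6]
grip_width: 93.8
```

Run:
```python
from h import *
w=cap("wrist","w1");print(manip.get_obs()["q"].round(2))
print(proj(w,[620,147,235],True))
```

```text
[-0.76  0.18  0.47  1.61 -0.08  1.38  1.01]
(np.float64(296.70264067800304), np.float64(252.26930239787436))
```

View pics/w1.png

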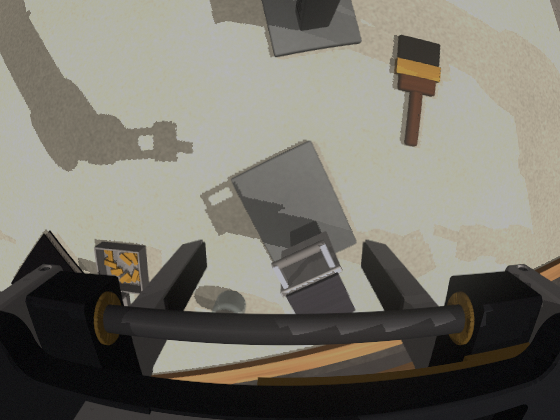

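Run:
```python
from h import *
w=cap("wrist");crop(w,"w1c",250,220,120,90,6.6)
```

```text
(no output)
```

View pics/w1c.png

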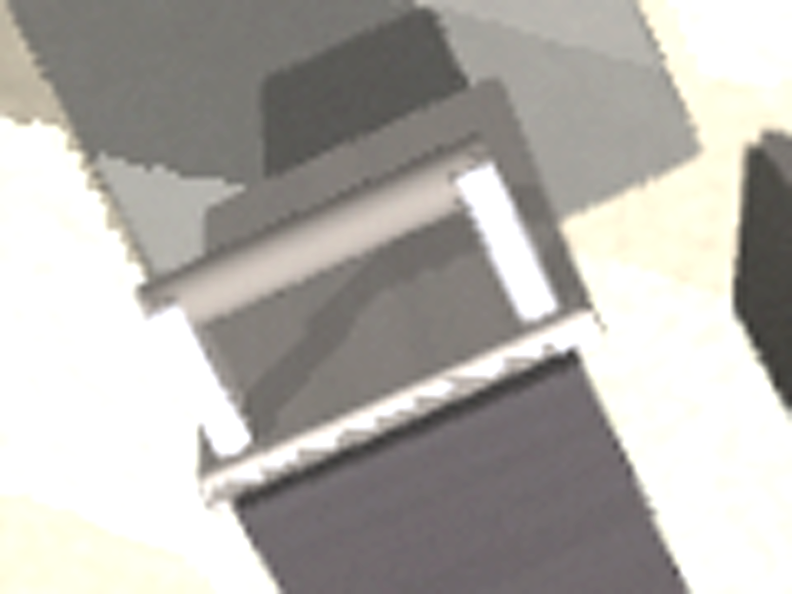

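{"fn": "step_arm", "kwargs": {"series": [[[-0.04,0.06,0],0,0],[[-0.04,0.06,0],0,0],[[0,0,0],0,0],[[0,0,0],0,0]]}}

```text
clock: 2.88
eef_pos: [495.9, 253.2, 373.3]
eef_rot: [-0.564, 0.564, 0.427, -0.426]
wrist_force: [-0.2, -0.0, 0.1]
grip_width: 94.1
```

Run:
```python
from h import *
w=cap("wrist","w2");print(proj(w,[620,147,235],True));u,v=proj(w,[620,147,235],True);u=int(u);v=int(v)
print(u-60,v-45);crop(w,"w2c",u-60,v-45,120,90,6.6)
```

```text
(np.float64(225.8488261387033), np.float64(326.4527824472119))
165 281
```

View pics/w2c.png

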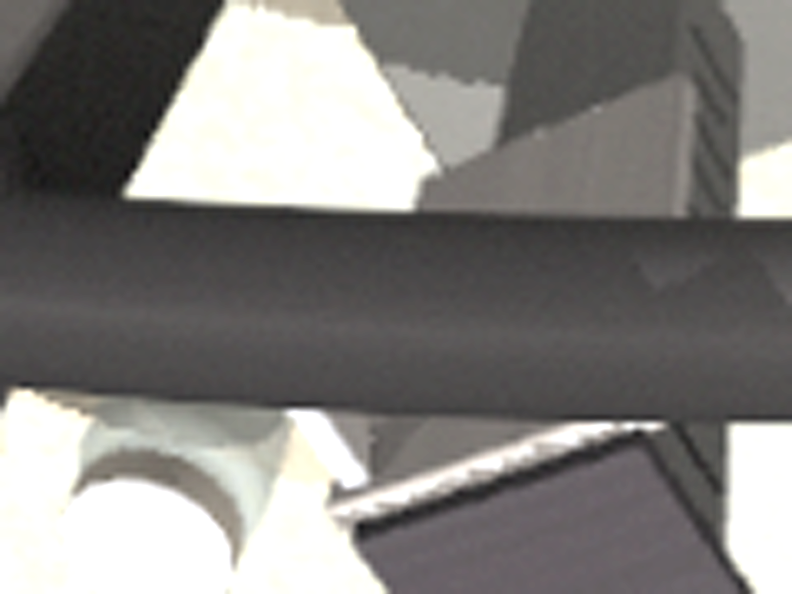

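{"fn": "step_arm", "kwargs": {"series": [[[0.035,-0.052,0],0,0],[[0.035,-0.052,0],0,0],[[0,0,0],0,0],[[0,0,0],0,0]]}}

```text
clock: 3.42
eef_pos: [566.4, 148.1, 373.0]
eef_rot: [0.565, -0.565, -0.425, 0.426]
wrist_force: [0.3, -0.2, 0.9]
grip_width: 93.9
```

```bash
cat >> h.py <<'E'
def wc(tag):
    c=cap("wrist",tag); np.savez(f"{tag}.npz",**c)
    u,v=proj(c,[620,147,235],True);u=int(u);v=int(v);print(tag,"bar crop origin",u-60,v-45, manip.get_obs()["eef_pos"])
    crop(c,tag+"c",max(u-60,0),max(v-45,0),120,90,6.6)
E
python3 -c "
from h import *
wc('w3')"
```

```text
w3 bar crop origin 237 206 [566.01191486 148.99656088 372.99425695]
```

{"fn": "step_arm", "kwargs": {"series": [[[0.045,-0.04,0],0,0],[[0.04,-0.04,0],0,0],[[0,0,0],0,0],[[0,0,0],0,0]]}}

```text
clock: 3.98
eef_pos: [650.9, 69.9, 372.8]
eef_rot: [0.564, -0.564, -0.426, 0.426]
wrist_force: [-0.2, 0.1, -0.5]
grip_width: 94.0
```

```bash
python3 -c "
from h import *
wc('w4')"
```

```text
w4 bar crop origin 290 107 [650.66399621  70.41431969 373.04779236]
```

View pics/w3c.png

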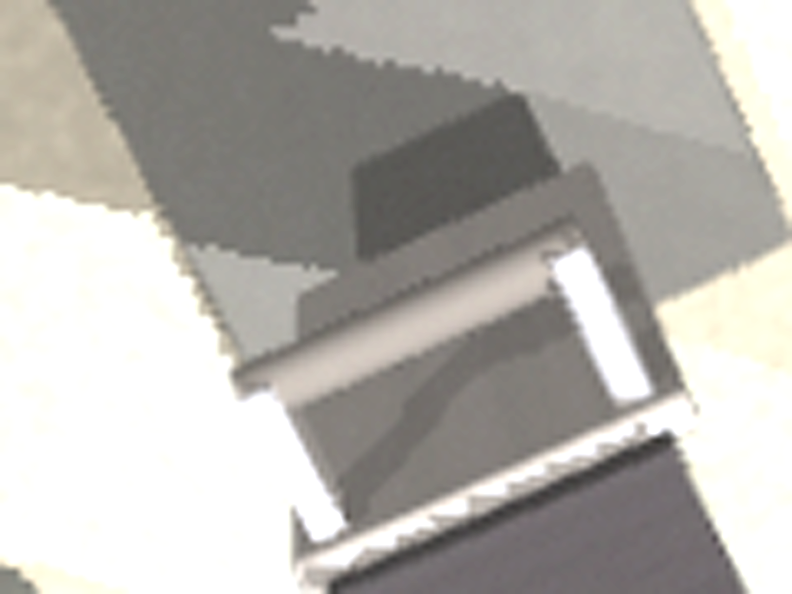

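View pics/w4c.png

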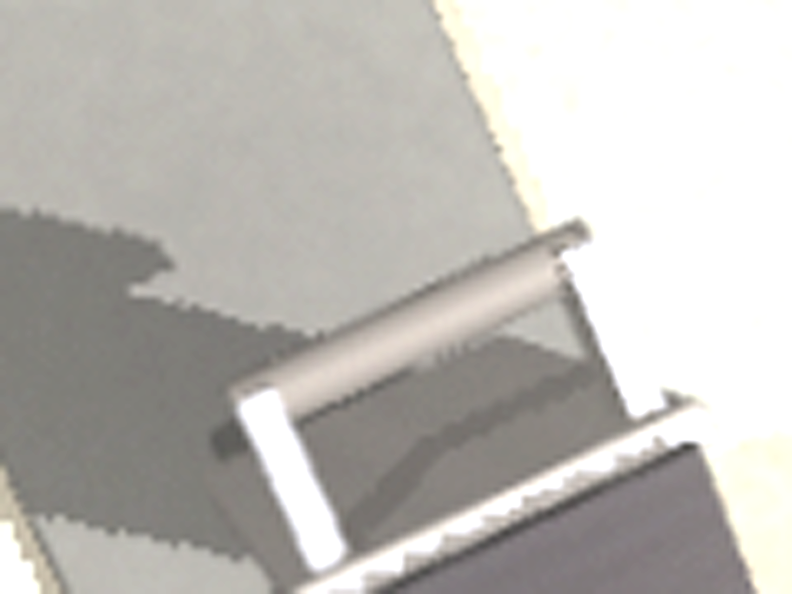

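View pics/w4.png

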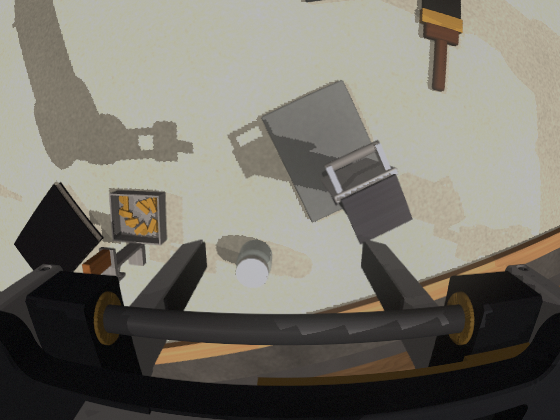

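```bash
cat > m.py <<'E'
from h import *
a=dict(np.load("w3.npz"));b=dict(np.load("w4.npz"))
def m(pa,pb,oa=(237,206),ob=(290,107)):
    return tri(ray(a,oa[0]+(pa[0]+.5)/6.6-.5,oa[1]+(pa[1]+.5)/6.6-.5,True),ray(b,ob[0]+(pb[0]+.5)/6.6-.5,ob[1]+(pb[1]+.5)/6.6-.5,True))
L=m((281,388),(290,399));R=m((553,268),(556,267))
print(L,R);d=R[0]-L[0];print(np.linalg.norm(d),np.degrees(np.arctan2(d[0],-d[1])) , (L[0]+R[0])/2)
P=m((690,402),(705,405));print("plate right end",P)
E
python3 m.py
```

```text
(array([628.00361209, 125.69662226, 238.86536573]), [0.7665694445398632, 0.7665694445397518]) (array([620.11619731, 171.33133529, 236.95191161]), [0.4757196532205882, 0.4757196532207687])
46.35083226332808 -170.19398829049723 [624.0599047  148.51397878 237.90863867]
plate right end (array([644.39961424, 186.67787974, 246.75286931]), [0.4015455504308334, 0.40154555043069384])
```

{"fn": "step_arm", "kwargs": {"series": [[[0,-0.055,0],0,0],[[0,-0.055,0],0,0],[[-0.01,-0.055,0],0,0],[[0,-0.055,0],-3,0],[[0,0,0],0,0]]}}

```text
clock: 4.65
eef_pos: [640.0, -154.5, 373.8]
eef_rot: [-0.576, 0.577, 0.41, -0.409]
wrist_force: [0.3, 0.8, -0.9]
grip_width: 93.9
```

```bash
cat >> h.py <<'E'
def wcp(tag,p):
    c=cap("wrist",tag); np.savez(f"{tag}.npz",**c)
    u,v=proj(c,p,True);u=int(u);v=int(v);print(tag,"crop origin",u-60,v-45, manip.get_obs()["eef_pos"])
    crop(c,tag+"c",max(u-60,0),max(v-45,0),120,90,6.6)
E
python3 -c "
from h import *
wcp('p1',[683,-219,207])"
```

```text
p1 crop origin 183 204 [ 640.71024055 -151.6096246   373.552708  ]
```

{"fn": "step_arm", "kwargs": {"series": [[[-0.02,-0.045,0],0,0],[[-0.02,-0.045,0],0,0],[[0,0,0],0,0],[[0,0,0],0,0]]}}

```text
clock: 5.2
eef_pos: [601.9, -238.8, 373.2]
eef_rot: [0.575, -0.575, -0.412, 0.412]
wrist_force: [0.3, 0.4, -0.6]
grip_width: 93.6
```

```bash
python3 -c "
from h import *
wcp('p2',[683,-219,207])"
```

```text
p2 crop origin 262 212 [ 602.1429996  -238.56199488  373.05584157]
```

View pics/p1c.png

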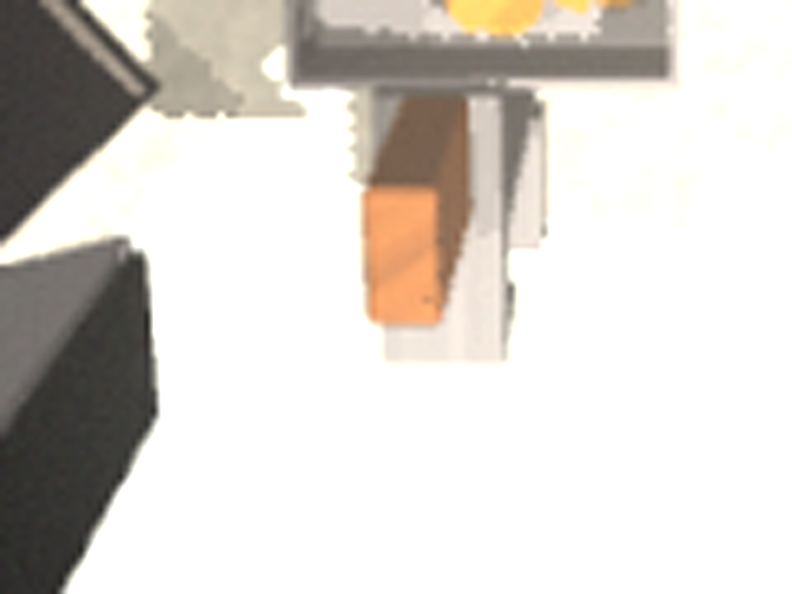

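View pics/p2c.png

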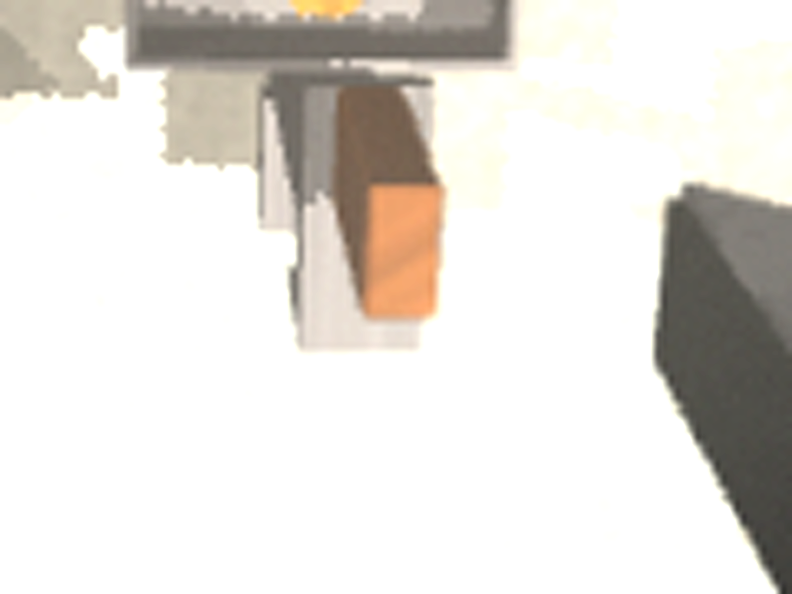

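```bash
cat > m2.py <<'E'
from h import *
a=dict(np.load("p1.npz"));b=dict(np.load("p2.npz"))
def m(pa,pb,oa=(183,204),ob=(262,212)):
    return tri(ray(a,oa[0]+(pa[0]+.5)/6.6-.5,oa[1]+(pa[1]+.5)/6.6-.5,True),ray(b,ob[0]+(pb[0]+.5)/6.6-.5,ob[1]+(pb[1]+.5)/6.6-.5,True))
C=[m(p,q) for p,q in [((364,187),(370,185)),((436,187),(441,185)),((441,323),(434,318)),((369,323),(362,318))]]
for c in C: print(c)
C=np.array([c[0] for c in C]);print(C.mean(0))
for i,j in [(0,1),(1,2),(2,3),(3,0)]:
    d=C[j]-C[i];print(np.linalg.norm(d),np.degrees(np.arctan2(d[1],d[0])))
r=[m((292,83),(130,67))[0],m((672,78),(508,63))[0]];print(r);d=r[1]-r[0];print(np.linalg.norm(d),np.degrees(np.arctan2(d[1],d[0]))-90)
from scipy.spatial.transform import Rotation as R
q=manip.get_obs()["eef_rot"];M=R.from_quat([q[1],q[2],q[3],q[0]]).as_matrix();print("tool x az",np.degrees(np.arctan2(M[1,0],M[0,0])), M[:,1])
E
python3 m2.py
```

```text
(array([ 662.1764125 , -218.33902398,  201.98212897]), [0.13329419639976184, 0.13329419639967385])
(array([ 666.39175649, -206.55076059,  201.56695578]), [0.1666509222934684, 0.16665092229358994])
(array([ 690.18370662, -214.77766145,  201.54898865]), [0.10234203606112377, 0.10234203606101337])
(array([ 686.10351008, -226.99578103,  201.23430842]), [0.012396980499865448, 0.012396980499758696])
[ 676.21384642 -216.66580676  201.58309546]
12.526158526131189 70.3235488851199
25.174175487028197 -19.074620776120923
12.885242477262084 -108.46655438214995
25.455935979601286 160.11001769094943
[array([ 673.32318969, -267.04067151,   35.16472605]), array([ 704.02189689, -176.091588  ,   33.09642953])]
96.01262554867576 -18.651456822338716
tool x az 71.27985487303441 [ 2.42375256e-04  9.67475259e-04 -9.99999503e-01]
```

```bash
cat >> m2.py <<'E'
print('single')
for n,c,o,P in [("p1",a,(183,204),[(364,187),(436,187),(441,323),(369,323)]),("p2",b,(262,212),[(370,185),(441,185),(434,318),(362,318)])]:
    Q=np.array([atz(c,o[0]+(p[0]+.5)/6.6-.5,o[1]+(p[1]+.5)/6.6-.5,209,True) for p in P]);print(n,Q.mean(0),np.linalg.norm(Q[1]-Q[0]),np.linalg.norm(Q[2]-Q[1]))
a=dict(np.load("w3.npz"));b=dict(np.load("w4.npz"))
for n,c,o,P in [("w3",a,(237,206),[(281,388),(553,268)]),("w4",b,(290,107),[(290,399),(556,267)])]:
    Q=np.array([atz(c,o[0]+(p[0]+.5)/6.6-.5,o[1]+(p[1]+.5)/6.6-.5,235,True) for p in P]);d=Q[1]-Q[0];print(n,Q.mean(0),np.linalg.norm(d),np.degrees(np.arctan2(-d[0],d[1])))
E
python3 m2.py | sed -n '/single/,$p'
```

```text
single
p1 [ 673.92085621 -214.82108871  209.        ] 12.317641894594301 24.69853940050162
p2 [ 673.30811732 -216.70179234  209.        ] 12.206911969180844 24.569977573455418
w3 [625.12866891 148.17579503 235.        ] 47.68797154519242 9.401444688621273
w4 [624.56988297 149.09448777 235.        ] 45.661923220362674 11.484333367153813
```

{"fn": "step_arm", "kwargs": {"series": [[[0.0,0.03,-0.04],0,0],[[0,0,0],0,0],[[0,0,0],0,0],[[0,0,0],0,0]]}}

```text
clock: 5.75
eef_pos: [601.7, -211.5, 334.0]
eef_rot: [-0.575, 0.576, 0.411, -0.411]
wrist_force: [0.1, 0.7, 0.5]
grip_width: 94.5
```

```bash
python3 -c "
from h import *
wcp('p3',[678,-217,209])"
```

```text
p3 crop origin 243 230 [ 601.48578837 -211.62181174  333.90503933]
```

View pics/p3c.png

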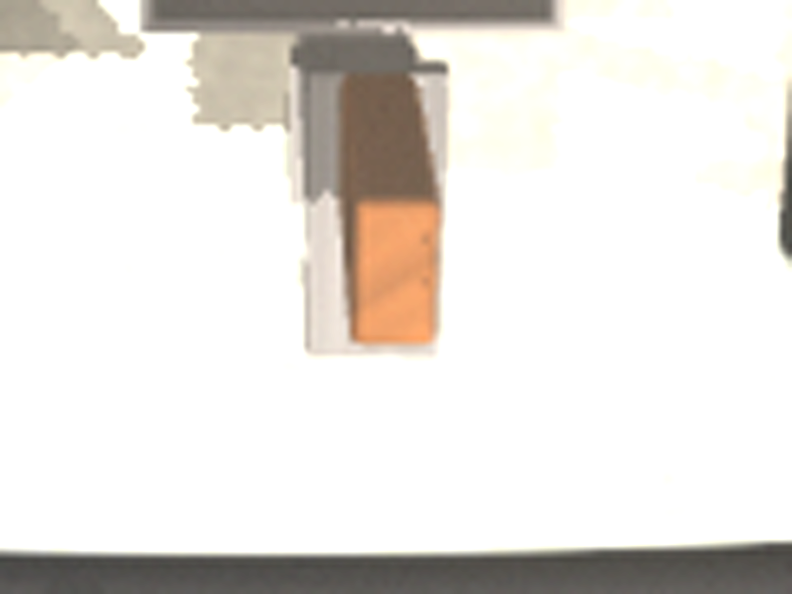

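View pics/p3.png

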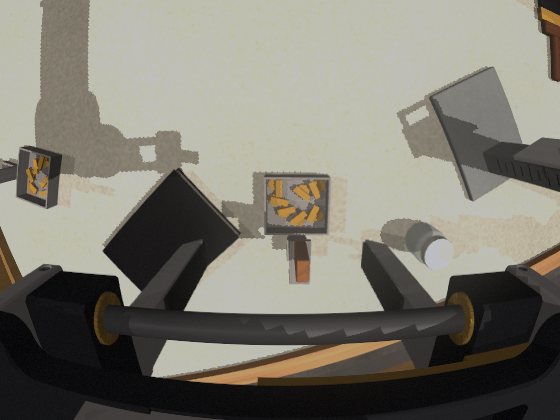

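```bash
cat > m3.py <<'E'
from h import *
V={"p1":((183,204),[(364,187),(436,187),(441,323),(369,323)]),"p2":((262,212),[(370,185),(441,185),(434,318),(362,318)]),"p3":((243,230),[(358,202),(438,202),(434,342),(354,342)])}
R={n:[ray(dict(np.load(n+".npz")),o[0]+(p[0]+.5)/6.6-.5,o[1]+(p[1]+.5)/6.6-.5,True) for p in P] for n,(o,P) in V.items()}
for S in [("p1","p3"),("p2","p3"),("p1","p2","p3")]:
    Q=np.array([tri(*[R[n][i] for n in S])[0] for i in range(4)]);print(S,Q.mean(0),Q[:,2].round(1))
c=dict(np.load("p3.npz"));Q=np.array([o+d*(209-o[2])/d[2] for o,d in R["p3"]]);print(Q.mean(0))
t=cap("top");s=cap("scene");crop(t,"t5",290,140,40,30,20);crop(s,"s5",270,220,50,70,8)
E
python3 m3.py
```

```text
('p1', 'p3') [ 675.87636712 -216.42402893  202.42134233] [202.7 202.9 202.4 201.7]
('p2', 'p3') [ 677.24330671 -216.70751001  199.50520654] [201.8 201.  197.4 197.8]
('p1', 'p2', 'p3') [ 676.17530302 -216.59473029  201.74005273] [202.2 202.  201.6 201.1]
[ 672.86294649 -215.83383057  209.        ]
```

View pics/t5.png

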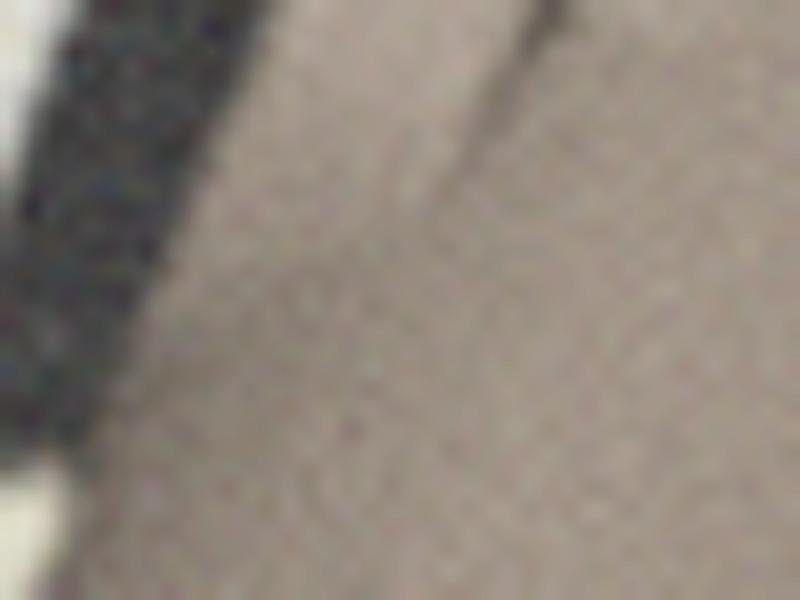

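View pics/s5.png

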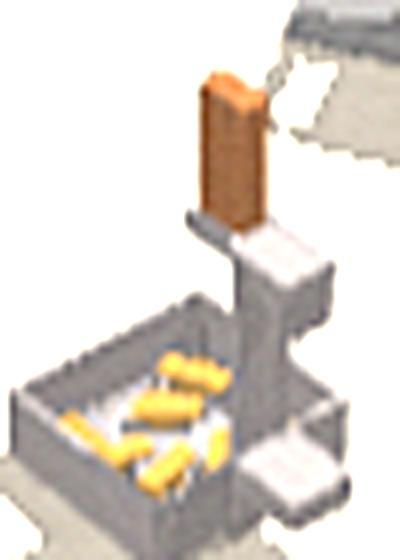

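```bash
cat >> m3.py <<'E'
o=ray(cap("scene"),270+234.5/8-.5,220+92.5/8-.5)
for n in R:
    P=V[n][1];m=np.mean(P,0);oo=V[n][0];c=dict(np.load(n+".npz"))
    print(n,tri(o,ray(c,oo[0]+(m[0]+.5)/6.6-.5,oo[1]+(m[1]+.5)/6.6-.5,True)))
E
python3 m3.py|tail -3
```

```text
p1 (array([ 676.74323422, -216.07493173,  201.57449023]), [0.8857912194929358, 0.885791219492712])
p2 (array([ 676.8975167 , -216.14562044,  201.45475599]), [0.8325526499249017, 0.8325526499248193])
p3 (array([ 676.83897841, -215.97667689,  201.35656693]), [0.7939547726515704, 0.7939547726514982])
```

{"fn": "step_arm", "kwargs": {"series": [[[0.037,-0.003,0],0,0],[[0.0375,-0.002,0],0,0],[[0,0,-0.03],0,0],[[0,0,-0.03],0,0],[[0,0,0],0,0]]}}

```text
clock: 6.68
eef_pos: [674.8, -215.8, 271.2]
eef_rot: [0.576, -0.574, -0.41, 0.412]
wrist_force: [-0.0, -0.4, 0.6]
grip_width: 93.9
```

```bash
python3 -c "
from h import *
c=cap('wrist','p4');print(manip.get_obs()['eef_pos']);np.savez('p4.npz',**c);print(proj(c,[676.8,-216.2,201.5],True),proj(c,[673,-216,209],True));c=cap('scene');crop(c,'s6',240,180,120,120,6)"
```

```text
[ 675.45818091 -216.16806814  273.04255147]
(np.float64(284.6460590199584), np.float64(224.31630680176175)) (np.float64(283.3280594350111), np.float64(222.4849204036832))
```

View pics/p4.png

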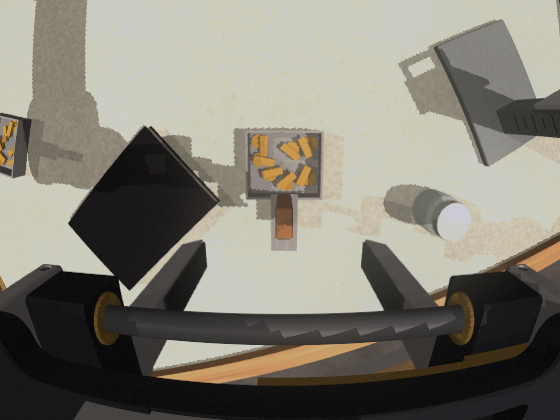

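View pics/s6.png

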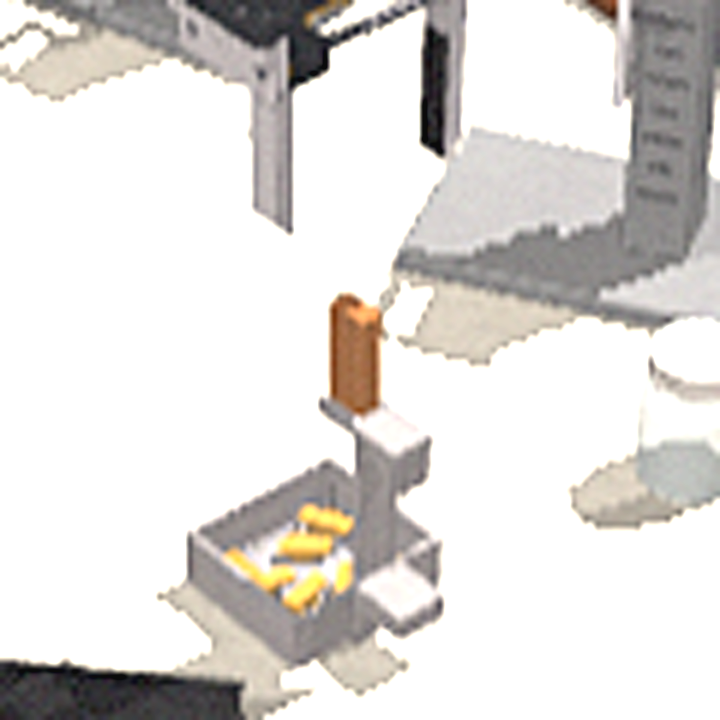

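{"fn": "step_arm", "kwargs": {"series": [[[0,0,-0.04],0,0],[[0,0,-0.04],0,0],[[0,0,-0.037],0,0],[[0,0,0],0,0],[[0,0,0],0,0]]}}

```text
clock: 7.4
eef_pos: [676.7, -216.8, 158.6]
eef_rot: [-0.575, 0.576, 0.412, -0.41]
wrist_force: [-1.2, -0.4, 0.7]
grip_width: 93.9
```

```bash
python3 -c "
from h import *
c=cap('wrist','p5');print(manip.get_obs());c=cap('scene');crop(c,'s7',240,180,120,120,6)"
```

```text
{'clock': 7.45, 'q': array([-0.16311381,  0.57942495,  0.56648344,  1.5860984 , -0.34136242,
        1.07308306,  1.73348475]), 'qvel': array([ 0.00067548, -0.00380656, -0.00121239,  0.00538099, -0.00222262,
       -0.00596367,  0.00098417]), 'joint_torque': array([-1.43742976e-01, -9.54851818e+01,  1.68423808e+01, -4.12839174e+01,
        3.31524387e-02,  9.95753612e-02, -5.42924681e-03]), 'eef_pos': array([ 676.86057061, -216.77462113,  158.77734918]), 'eef_rot': array([-0.57457602,  0.57622971,  0.41172362, -0.41025038]), 'wrist_force': array([-0.10632794, -0.24809812,  1.08877039]), 'torque': array([ 0.00236686,  0.0456075 , -0.05185507]), 'grip_width': 93.7801463266347}
```

View pics/p5.png

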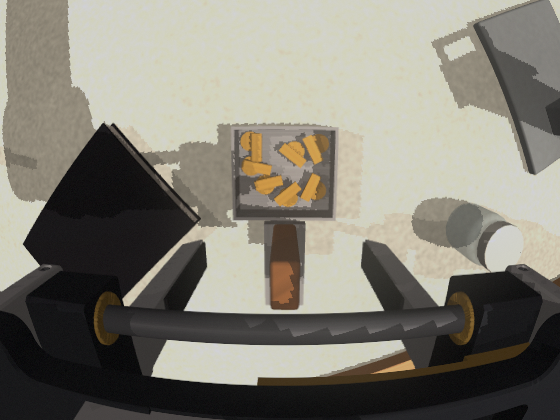

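View pics/s7.png

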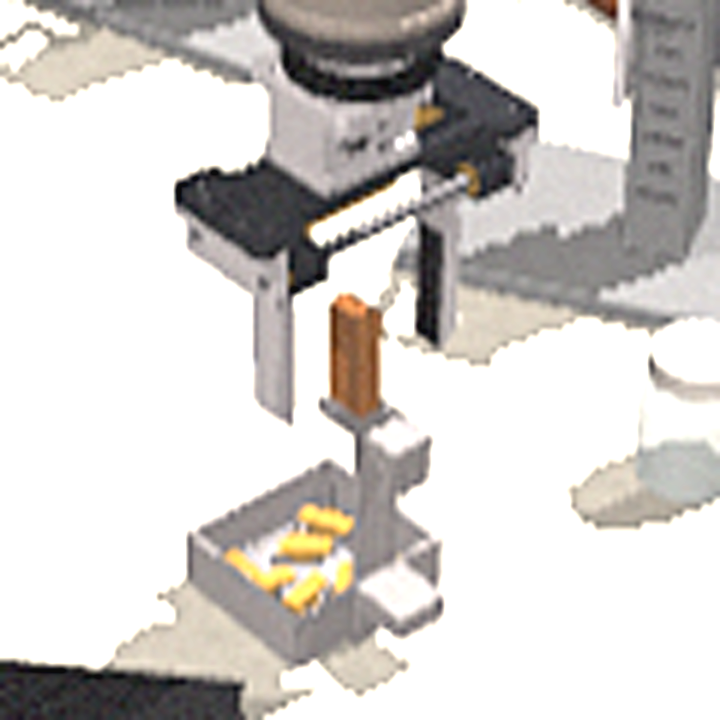

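```bash
python3 -c "
from h import *
c=cams.capture('wrist');crop(c,'p5c',230,210,110,110,5.5)
for z in (201.5,205,209):
  Q=np.array([atz(c,u,v,z,True) for u,v in [(272,262),(299,262),(299,308),(271,308)]]);print(z,Q.mean(0),np.linalg.norm(Q[1]-Q[0]),np.linalg.norm(Q[2]-Q[1]))
"
```

```text
201.5 [ 675.94857487 -216.19169025  201.5       ] 12.27599483747371 24.51657871652866
205 [ 674.22040895 -215.62267259  205.        ] 11.960704087833072 23.886906695279247
209 [ 672.2453622  -214.97236669  209.        ] 11.600371802529462 23.16728152813715
```

View pics/p5c.png

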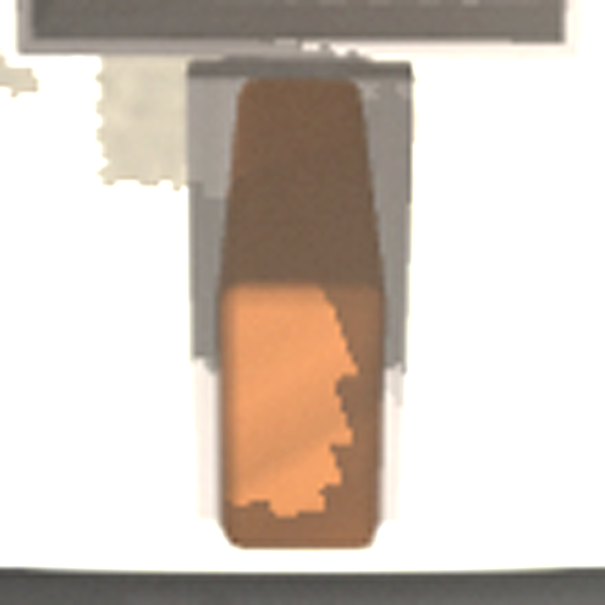

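{"fn": "step_arm", "kwargs": {"series": [[[-0.001,0.0005,-0.004],0,0],[[0,0,0],0,0.6],[[0,0,0],0,1],[[0,0,0],0,1],[[0,0,0],0,1]]}}

```text
clock: 8.18
eef_pos: [674.7, -215.8, 152.2]
eef_rot: [-0.575, 0.575, 0.411, -0.411]
wrist_force: [-0.7, -0.2, -0.1]
grip_width: 57.8
```

{"fn": "step_arm", "kwargs": {"series": [[[0,0,0],0,1],[[0,0,0],0,1],[[0,0,0],0,1],[[0,0,0],0,1]]}}

```text
clock: 8.68
eef_pos: [674.7, -215.7, 152.1]
eef_rot: [-0.575, 0.575, 0.411, -0.411]
wrist_force: [0.1, 0.2, 0.5]
grip_width: 17.6
```

```bash
python3 -c "
from h import *
c=cap('wrist','g1');print(manip.get_obs());c=cap('scene');crop(c,'s8',240,180,120,120,6)"
```

```text
{'clock': 8.725, 'q': array([-0.16292327,  0.58352893,  0.56377716,  1.59499114, -0.34348568,
        1.06360347,  1.7351961 ]), 'qvel': array([ 0.00076144, -0.0039317 , -0.00018824,  0.00033377,  0.00520494,
        0.00333096,  0.00150386]), 'joint_torque': array([-1.12979559e-02, -9.73561764e+01,  1.74106210e+01, -4.16329622e+01,
        2.01801988e-01,  3.08694449e-03,  4.67728288e-02]), 'eef_pos': array([ 674.67645632, -215.69234359,  152.12072501]), 'eef_rot': array([ 0.57537603, -0.57537225, -0.41100243,  0.41105499]), 'wrist_force': array([-0.90108928,  1.05966761,  0.44669579]), 'torque': array([ 0.33571207,  0.24439831, -0.00521954]), 'grip_width': 13.969590552524245}
```

View pics/s8.png

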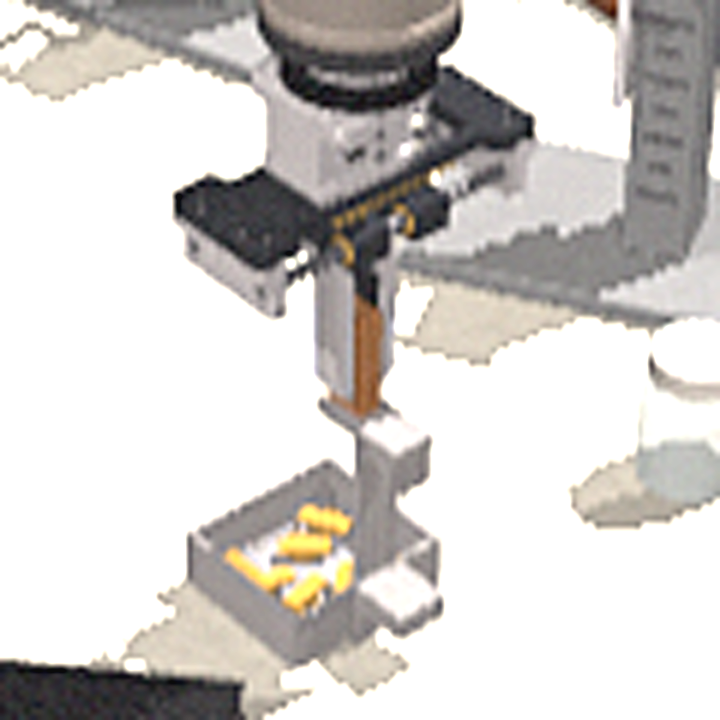

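View pics/g1.png

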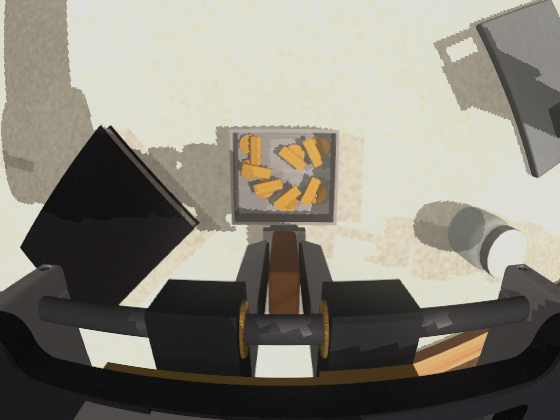

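{"fn": "step_arm", "kwargs": {"series": [[[0,0,0.01],0,1],[[0,0,0.015],0,1],[[0,0,0.02],0,1],[[0,0,0.02],0,1],[[0,0,0],0,1]]}}

```text
clock: 9.4
eef_pos: [675.6, -216.1, 219.5]
eef_rot: [-0.575, 0.576, 0.412, -0.41]
wrist_force: [0.4, 0.5, -2.0]
grip_width: 13.8
```

{"fn": "step_arm", "kwargs": {"series": [[[0,0,0],0,1],[[0,0,0],0,1],[[0,0,0],0,1]]}}

```text
clock: 9.78
eef_pos: [674.4, -215.6, 216.5]
eef_rot: [0.576, -0.575, -0.411, 0.411]
wrist_force: [-0.2, -0.2, -1.7]
grip_width: 13.7
```

```bash
python3 -c "
from h import *
c=cap('wrist','g2');F=[]
for i in range(6):
  o=manip.get_obs();F.append(np.r_[o['wrist_force'],o['torque'],o['eef_pos']]);cams.capture('wrist')
print(np.mean(F,0).round(2),np.std(F,0).round(2));c=cap('scene');crop(c,'s9',240,150,120,120,6)"
```

```text
[ 3.0000e-02 -1.2000e-01 -2.7200e+00 -3.0000e-02 -4.0000e-02  0.0000e+00
  6.7458e+02 -2.1570e+02  2.1686e+02] [0.45 0.29 0.48 0.03 0.02 0.02 0.06 0.02 0.16]
```

View pics/s9.png

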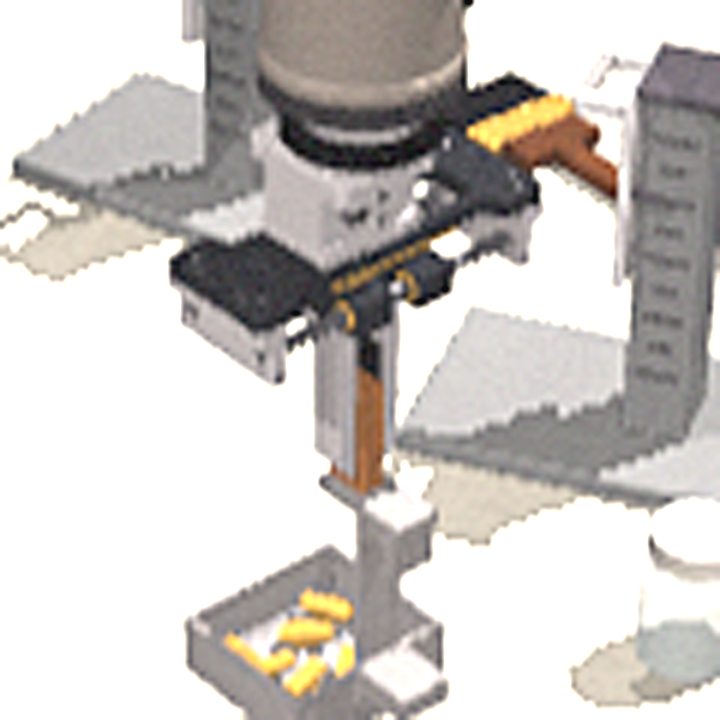

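{"fn": "step_arm", "kwargs": {"series": [[[0,0,0.02],0,1],[[0,0,0.03],0,1],[[-0.015,0,0.03],0,1],[[-0.03,0.01,0],0,1],[[-0.03,0.03,0],3,1]]}}

```text
clock: 10.8
eef_pos: [598.8, -177.2, 298.8]
eef_rot: [-0.564, 0.565, 0.426, -0.425]
wrist_force: [0.6, 0.5, -2.6]
grip_width: 13.8
```

{"fn": "step_arm", "kwargs": {"series": [[[-0.03,0.035,0],4,1],[[-0.025,0.04,0],4,1],[[-0.02,0.045,0],4,1],[[-0.01,0.045,0],4,1],[[0,0.045,0],4,1]]}}

```text
clock: 11.42
eef_pos: [514.3, 35.3, 299.1]
eef_rot: [-0.481, 0.482, 0.519, -0.517]
wrist_force: [1.4, -0.2, -2.0]
grip_width: 14.1
```

{"fn": "step_arm", "kwargs": {"series": [[[0,0.045,0],4,1],[[0,0.03,0],1.4,1],[[0,0.02,0],0,1],[[0,0,0],0,1],[[0,0,0],0,1]]}}

```text
clock: 12.05
eef_pos: [514.9, 127.9, 297.2]
eef_rot: [0.457, -0.458, -0.539, 0.539]
wrist_force: [-0.1, 0.3, -1.3]
grip_width: 13.8
```

```bash
cat >> h.py <<'E'
def st(k=6):
    F=[];
    for i in range(k):
        o=manip.get_obs();F.append(np.r_[o['wrist_force'],o['eef_pos']]);
        if i<k-1: cams.capture('wrist')
    from scipy.spatial.transform import Rotation as R
    q=o["eef_rot"];M=R.from_quat([q[1],q[2],q[3],q[0]]).as_matrix()
    print("t",round(o["clock"],2),"F,pos",np.mean(F,0).round(2),"w",round(o["grip_width"],1),"yaw",round(np.degrees(np.arctan2(M[1,0],M[0,0]))-90,2),"down",M[:,1].round(4))
E
python3 -c "
from h import *
st();c=cap('scene');crop(c,'s10',240,110,150,150,5);c=cap('wrist','g3');c=cap('top');crop(c,'t10',150,110,130,100,6)"
```

```text
t 12.3 F,pos [ 1.9000e-01 -5.0000e-02 -2.2000e+00  5.1485e+02  1.2814e+02  2.9720e+02] w 13.9 yaw 9.41 down [ 1.e-04 -0.e+00 -1.e+00]
```

View pics/s10.png

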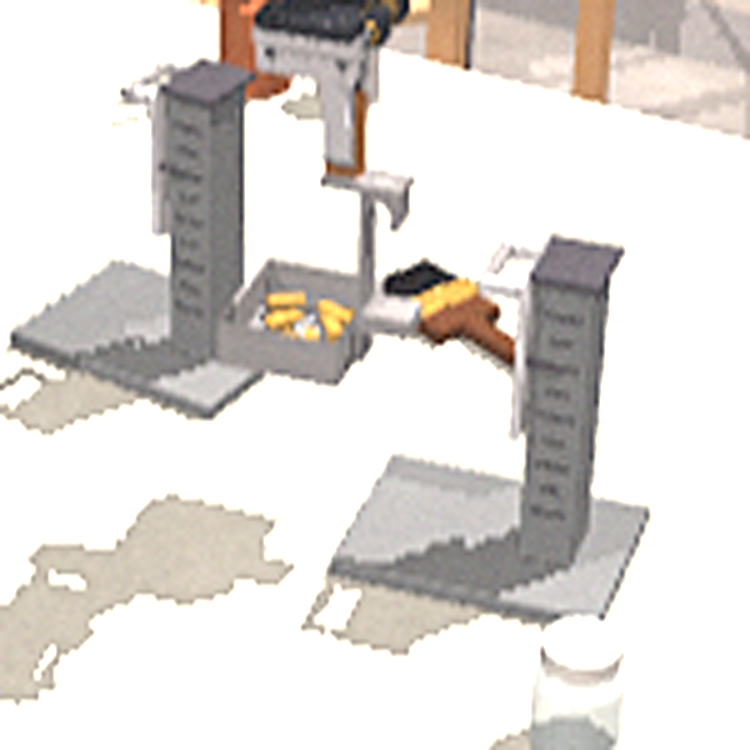

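View pics/t10.png

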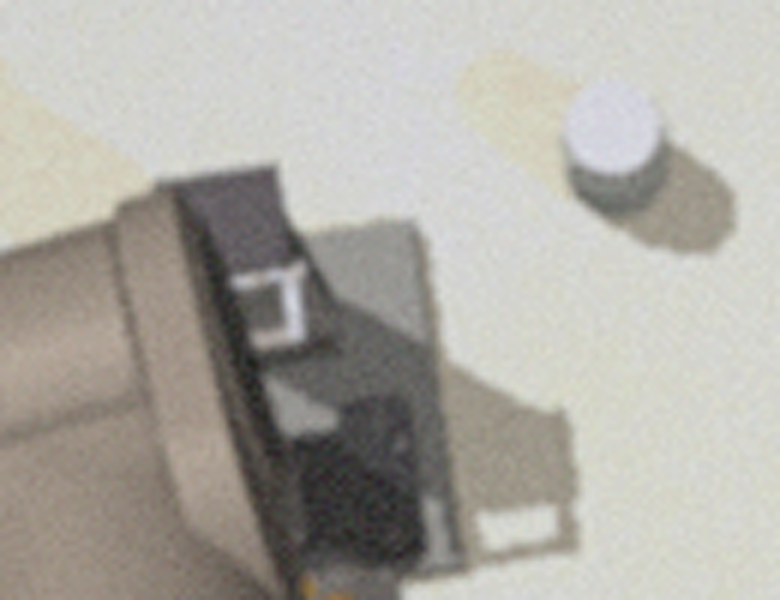

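View pics/g3.png

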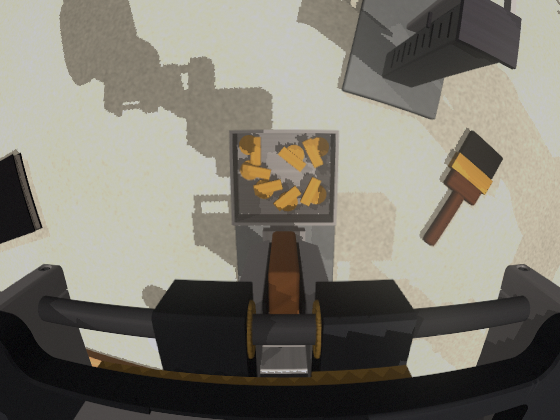

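```bash
cat > v.py <<'E'
from h import *
import sys
from scipy.spatial.transform import Rotation as R
def view(tag,x0,y0,w,h,s,bar=(624.8,148.6,235),dz=-27,dx=29):
    c=cams.capture("scene");o=manip.get_obs()
    im=cv2.resize(c["frame"][y0:y0+h,x0:x0+w,::-1],None,fx=s,fy=s,interpolation=cv2.INTER_CUBIC)
    im=cv2.convertScaleAbs(im,alpha=1.1,beta=0)
    q=o["eef_rot"];M=R.from_quat([q[1],q[2],q[3],q[0]]).as_matrix();Y=M[:,0];Y=Y*np.sign(Y[1]);X=np.array([Y[1],-Y[0],0])
    p=o["eef_pos"]; seat=p+X*dx+np.array([0,0,dz])
    def px(P): u,v=proj(c,P); return (int((u+.5-x0)*s),int((v+.5-y0)*s))
    ps=np.radians(9.6);BX=np.array([np.cos(ps),np.sin(ps),0]);BY=np.array([-np.sin(ps),np.cos(ps),0]);b=np.array(bar)
    for k in (-13,13): cv2.circle(im,px(seat+Y*k),3,(0,0,255),1)
    cv2.circle(im,px(seat+X*26+np.array([0,0,-90])),3,(0,0,255),1)
    for k in (-24,24): cv2.circle(im,px(b+BY*k),3,(255,0,0),1)
    cv2.circle(im,px(b+BX*26+np.array([0,0,-90])-BY*35),3,(255,0,0),1)
    cv2.imwrite(f"pics/{tag}.png",im)
    d=seat-b;print("seat-bar in bar frame",(d@BX).round(1),(d@BY).round(1),d[2].round(1))
if __name__=="__main__": view(sys.argv[1],*map(int,sys.argv[2:7]))
E
python3 v.py v1 290 130 80 60 10
```

```text
seat-bar in bar frame -82.8 -0.9 35.1
```

View pics/v1.png

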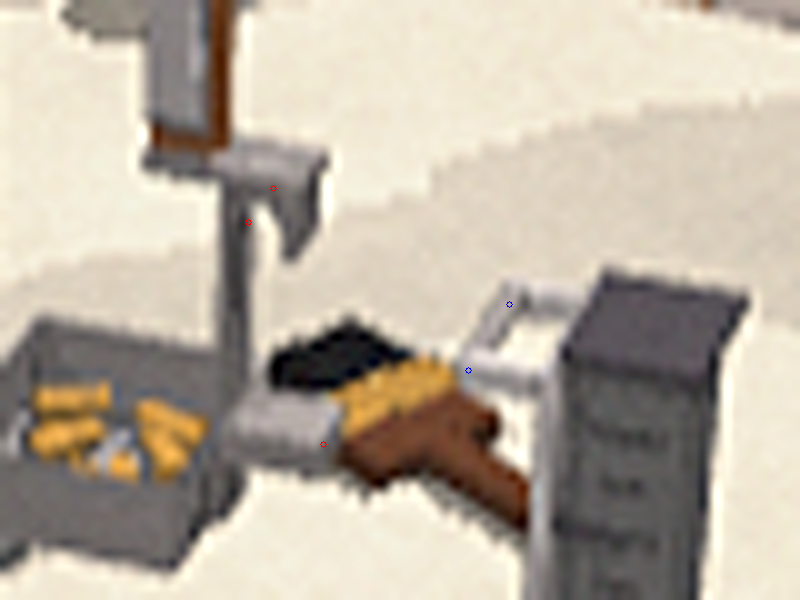

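{"fn": "step_arm", "kwargs": {"series": [[[0.018,0.003,0],0,1],[[0.018,0.003,0],0,1],[[0.018,0.003,0],0,1],[[0.01,0.0025,0],0,1],[[0,0,0],0,1]]}}

```text
clock: 13.12
eef_pos: [579.2, 140.9, 296.6]
eef_rot: [0.457, -0.457, -0.539, 0.54]
wrist_force: [-1.2, 0.3, -2.8]
grip_width: 13.6
```

```bash
python3 -c "
from h import *
st(5)"; python3 v.py v2 300 130 60 50 13;python3 -c "
from h import *
c=cap('wrist','g4');crop(c,'g4c',230,330,120,90,6.6)"
```

```text
t 13.32 F,pos [-3.3000e-01  3.9000e-01 -2.1400e+00  5.7859e+02  1.4074e+02  2.9696e+02] w 13.7 yaw 9.48 down [-1.e-04  1.e-04 -1.e+00]
seat-bar in bar frame -18.1 -0.1 35.3
```

View pics/v2.png

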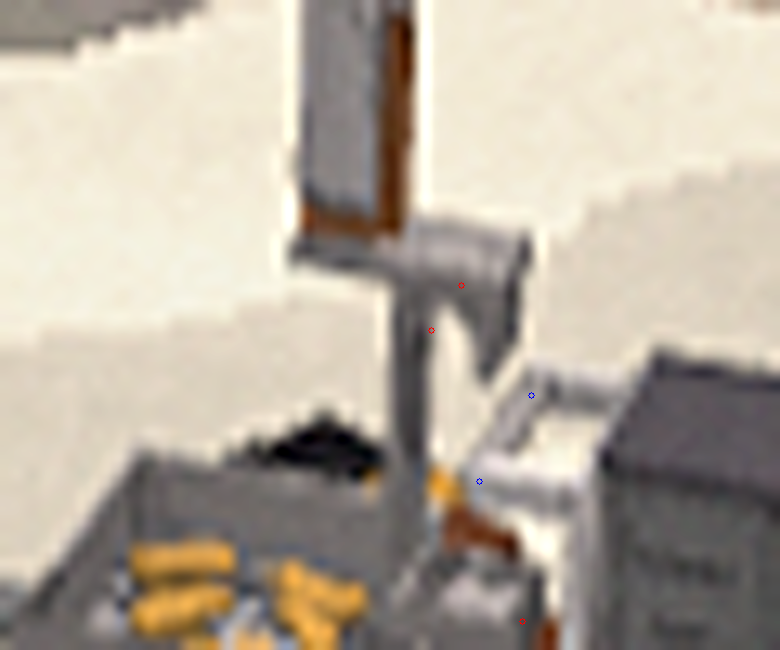

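View pics/g4c.png

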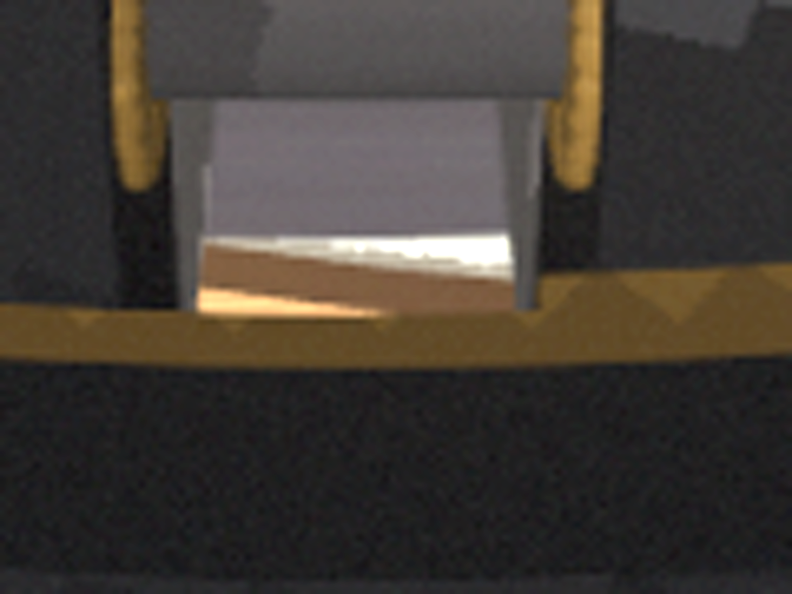

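{"fn": "step_arm", "kwargs": {"series": [[[0.006,0.001,0],0,1],[[0.006,0.001,0],0,1],[[0,0,0],0,1],[[0,0,0],0,1]]}}

```text
clock: 13.92
eef_pos: [590.7, 142.7, 297.0]
eef_rot: [0.457, -0.457, -0.539, 0.54]
wrist_force: [-0.0, -1.1, -1.9]
grip_width: 13.8
```

```bash
python3 -c "
from h import *
st(5)"; python3 v.py v3 310 130 60 50 13
```

```text
t 14.12 F,pos [ 9.0000e-02 -4.0000e-02 -2.3700e+00  5.9060e+02  1.4275e+02  2.9707e+02] w 14.2 yaw 9.48 down [ 0.  0. -1.]
seat-bar in bar frame -5.7 -0.1 35.2
```

View pics/v3.png

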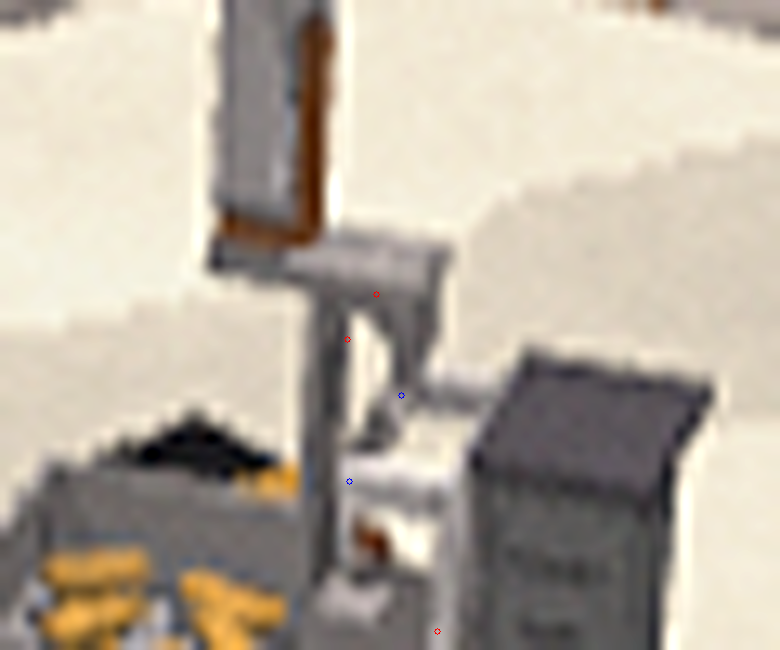

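{"fn": "step_arm", "kwargs": {"series": [[[0.002,0.0003,0],0,1],[[0,0,0],0,1],[[0.001,0.0002,0],0,1],[[0,0,0],0,1],[[0,0,0],0,1]]}}

```text
clock: 14.8
eef_pos: [593.5, 143.2, 297.1]
eef_rot: [0.457, -0.457, -0.539, 0.54]
wrist_force: [-1.9, -0.4, -1.9]
grip_width: 13.9
```

```bash
python3 -c "
from h import *
st(5)"
```

```text
t 15.0 F,pos [-1.7100e+00 -2.8000e-01 -2.0400e+00  5.9354e+02  1.4326e+02  2.9708e+02] w 14.2 yaw 9.48 down [-3.e-04 -1.e-04 -1.e+00]
```

{"fn": "step_arm", "kwargs": {"series": [[[0.001,0.0002,0],0,1],[[0,0,0],0,1],[[0,0,0],0,1]]}}

```text
clock: 15.38
eef_pos: [594.5, 143.4, 297.0]
eef_rot: [0.457, -0.457, -0.539, 0.54]
wrist_force: [-4.1, -0.8, -1.4]
grip_width: 13.7
```

```bash
python3 -c "
from h import *
st(5)"
```

```text
t 15.57 F,pos [ -4.15  -0.95  -1.74 594.55 143.42 297.05] w 14.0 yaw 9.48 down [-1.e-04 -1.e-04 -1.e+00]
```

{"fn": "step_arm", "kwargs": {"series": [[[-0.0013,-0.0002,0],0,1],[[0,0,-0.005],0,1],[[0,0,-0.005],0,1],[[0,0,-0.003],0,1],[[0,0,0],0,1]]}}

```text
clock: 16.2
eef_pos: [593.3, 143.3, 283.8]
eef_rot: [0.457, -0.457, -0.539, 0.54]
wrist_force: [0.2, 1.2, -1.7]
grip_width: 13.7
```

```bash
python3 -c "
from h import *
st(5)";  python3 v.py v4 310 130 60 50 13
```

```text
t 16.4 F,pos [ 1.3000e-01  3.9000e-01 -2.1000e+00  5.9344e+02  1.4331e+02  2.8412e+02] w 13.8 yaw 9.48 down [ 3.e-04  1.e-04 -1.e+00]
seat-bar in bar frame -2.8 -0.1 22.3
```

View pics/v4.png

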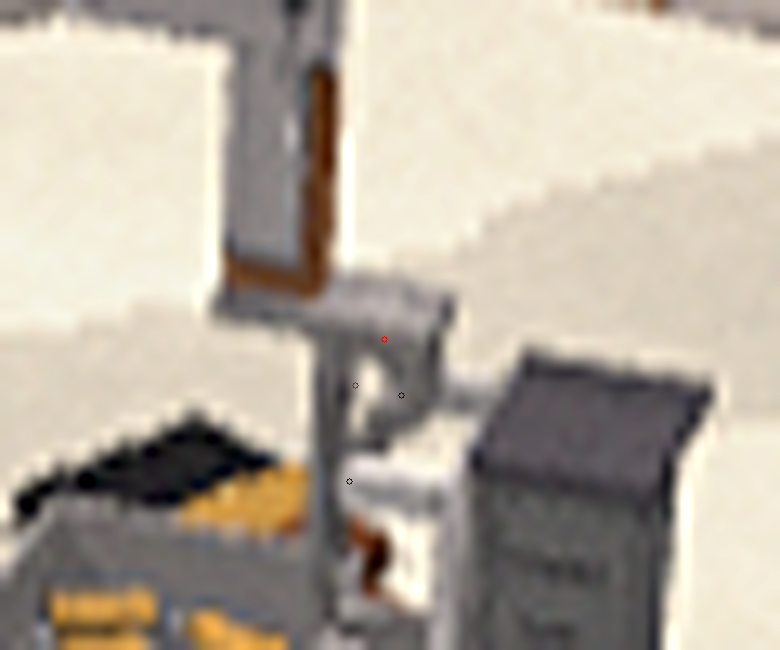

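{"fn": "step_arm", "kwargs": {"series": [[[0,0,-0.002],0,1],[[0,0,-0.002],0,1],[[0,0,-0.002],0,1],[[0,0,0],0,1],[[0,0,0],0,1]]}}

```text
clock: 17.08
eef_pos: [593.4, 143.3, 278.1]
eef_rot: [0.457, -0.457, -0.54, 0.54]
wrist_force: [-0.5, 0.3, -2.2]
grip_width: 13.3
```

```bash
python3 -c "
from h import *
st(4)"
```

```text
t 17.23 F,pos [-2.0000e-01  2.0000e-01 -2.3600e+00  5.9341e+02  1.4327e+02  2.7818e+02] w 13.7 yaw 9.48 down [ 1.e-04 -0.e+00 -1.e+00]
```

{"fn": "step_arm", "kwargs": {"series": [[[0,0,-0.002],0,1],[[0,0,-0.002],0,1],[[0,0,-0.002],0,1],[[0,0,0],0,1],[[0,0,0],0,1]]}}

```text
clock: 17.85
eef_pos: [593.4, 143.3, 272.2]
eef_rot: [0.457, -0.457, -0.54, 0.54]
wrist_force: [0.3, 0.5, -2.4]
grip_width: 14.1
```

```bash
python3 -c "
from h import *
st(4)";  python3 v.py v5 310 130 60 50 13
```

```text
t 18.0 F,pos [ 2.8000e-01  6.0000e-02 -2.4500e+00  5.9341e+02  1.4331e+02  2.7218e+02] w 13.9 yaw 9.48 down [ 1.e-04 -0.e+00 -1.e+00]
seat-bar in bar frame -2.8 -0.0 10.2
```

View pics/v5.png

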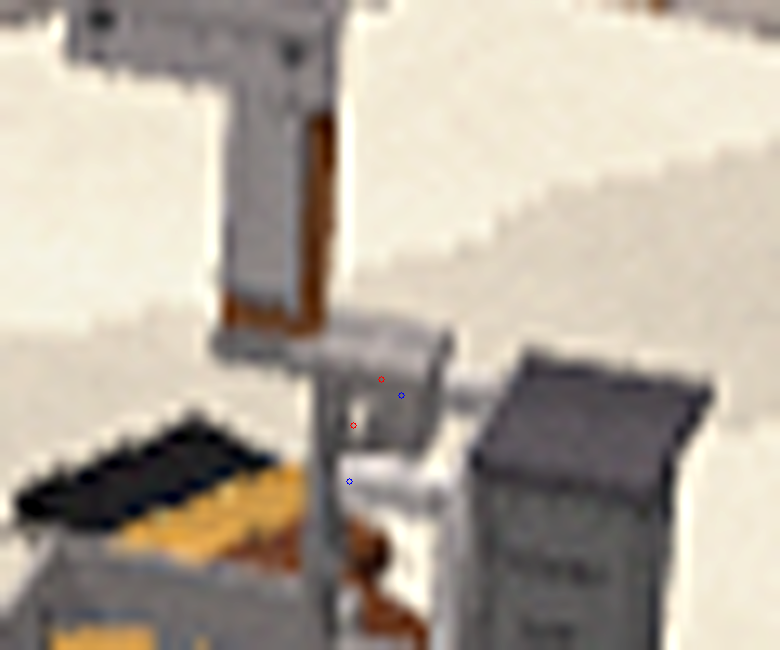

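{"fn": "step_arm", "kwargs": {"series": [[[0,0,-0.002],0,1],[[0,0,-0.002],0,1],[[0,0,-0.002],0,1],[[0,0,-0.002],0,1],[[0,0,0],0,1]]}}

```text
clock: 18.68
eef_pos: [593.3, 143.3, 263.9]
eef_rot: [0.457, -0.457, -0.539, 0.54]
wrist_force: [-0.1, 0.5, -2.3]
grip_width: 14.0
```

```bash
python3 -c "
from h import *
st(5)"
```

```text
t 18.88 F,pos [-2.4000e-01 -1.4000e-01 -2.3900e+00  5.9336e+02  1.4329e+02  2.6409e+02] w 14.1 yaw 9.48 down [ 1.e-04  0.e+00 -1.e+00]
```

{"fn": "step_arm", "kwargs": {"series": [[[0,0,-0.002],0,1],[[0,0,-0.002],0,1],[[0,0,-0.002],0,1],[[0,0,0],0,1],[[0,0,0],0,1]]}}

```text
clock: 19.5
eef_pos: [593.4, 143.3, 258.2]
eef_rot: [-0.457, 0.457, 0.54, -0.54]
wrist_force: [1.4, 0.0, -1.1]
grip_width: 13.7
```

```bash
python3 -c "
from h import *
st(5)";  python3 v.py v6 310 130 60 50 13
```

```text
t 19.7 F,pos [ 1.6100e+00  4.4000e-01 -1.3500e+00  5.9344e+02  1.4331e+02  2.5820e+02] w 13.8 yaw 9.48 down [ 1.e-04  0.e+00 -1.e+00]
seat-bar in bar frame -2.8 -0.0 -3.8
```

View pics/v6.png

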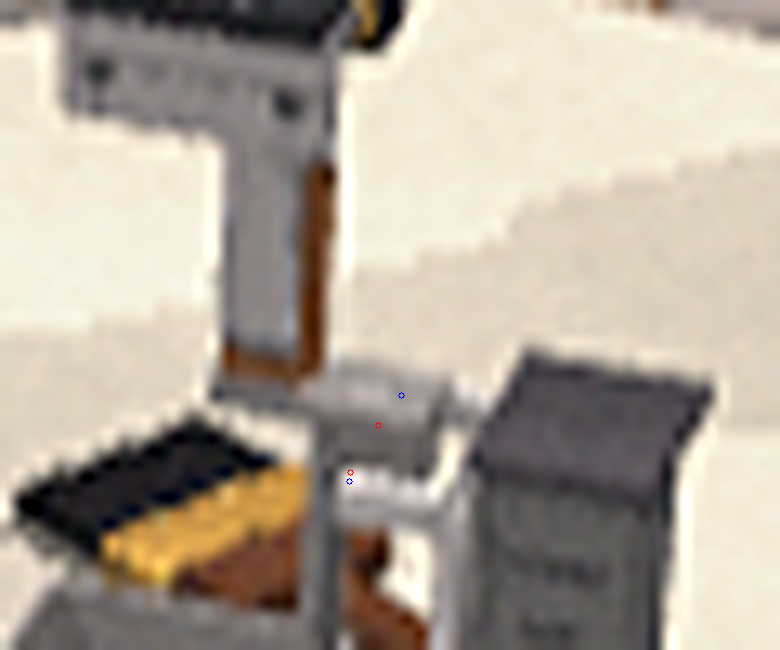

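{"fn": "step_arm", "kwargs": {"series": [[[-0.0005,-0.0001,0],0,1],[[-0.0005,-0.0001,0],0,1],[[0,0,0],0,1],[[0,0,0],0,1]]}}

```text
clock: 20.25
eef_pos: [592.4, 143.1, 258.1]
eef_rot: [0.457, -0.457, -0.54, 0.54]
wrist_force: [1.8, 0.7, -1.7]
grip_width: 13.5
```

```bash
python3 -c "
from h import *
st(8);c=cap('scene');crop(c,'s11',300,120,80,110,6)"
```

```text
t 20.6 F,pos [ 1.8000e+00  3.4000e-01 -1.6200e+00  5.9237e+02  1.4309e+02  2.5812e+02] w 13.8 yaw 9.48 down [-0.e+00 -1.e-04 -1.e+00]
```

View pics/s11.png

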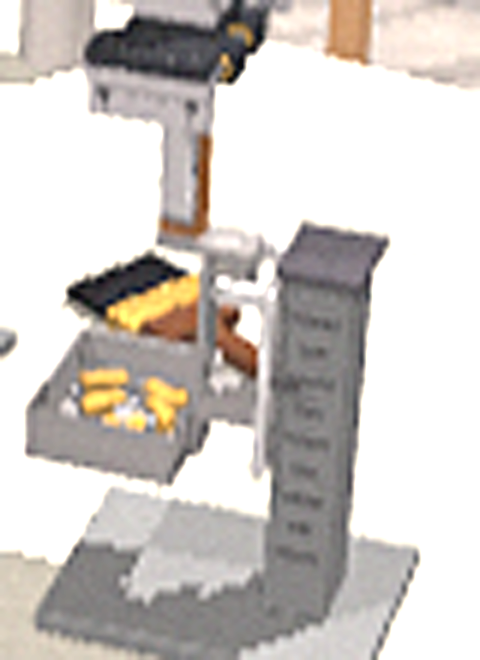

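{"fn": "step_arm", "kwargs": {"series": [[[0.001,0.0002,0],0,1],[[0.001,0.0002,0],0,1],[[0,0,0],0,1],[[0,0,0],0,1]]}}

```text
clock: 21.15
eef_pos: [594.2, 143.5, 258.0]
eef_rot: [0.457, -0.457, -0.539, 0.54]
wrist_force: [-1.1, -0.4, -2.0]
grip_width: 14.0
```

```bash
python3 -c "
from h import *
st(10)"
```

```text
t 21.6 F,pos [-1.2600e+00 -3.6000e-01 -1.7900e+00  5.9424e+02  1.4347e+02  2.5806e+02] w 13.9 yaw 9.48 down [-3.e-04 -1.e-04 -1.e+00]
```

{"fn": "step_arm", "kwargs": {"series": [[[-0.0004,0,-0.002],0,1],[[0,0,-0.002],0,1],[[0,0,-0.002],0,1],[[0,0,-0.002],0,1],[[0,0,-0.002],0,1]]}}

```text
clock: 22.22
eef_pos: [594.0, 143.5, 248.0]
eef_rot: [-0.457, 0.457, 0.54, -0.54]
wrist_force: [-0.3, -0.4, -1.1]
grip_width: 13.9
```

{"fn": "step_arm", "kwargs": {"series": [[[0,0,-0.002],0,1],[[0,0,-0.002],0,1],[[0,0,0],0,1],[[0,0,0],0,1]]}}

```text
clock: 22.72
eef_pos: [594.0, 143.5, 244.2]
eef_rot: [-0.457, 0.457, 0.54, -0.54]
wrist_force: [0.2, -0.4, -0.9]
grip_width: 13.5
```

```bash
python3 -c "
from h import *
st(12)"; python3 v.py v7 310 130 60 80 9
```

```text
t 23.27 F,pos [ 4.1000e-01 -1.8000e-01 -5.7000e-01  5.9401e+02  1.4350e+02  2.4418e+02] w 14.3 yaw 9.48 down [ 0. -0. -1.]
seat-bar in bar frame -2.2 0.1 -17.9
```

View pics/v7.png

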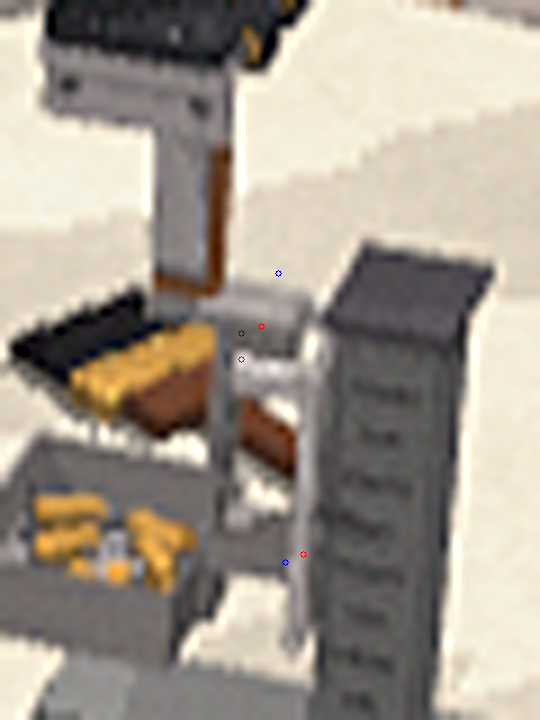

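{"fn": "step_arm", "kwargs": {"series": [[[0,0,-0.002],0,1],[[0,0,-0.002],0,1],[[0,0,-0.002],0,1],[[0,0,0],0,1],[[0,0,0],0,1]]}}

```text
clock: 23.95
eef_pos: [594.0, 143.5, 238.1]
eef_rot: [0.457, -0.457, -0.54, 0.54]
wrist_force: [0.9, -1.0, -0.2]
grip_width: 14.0
```

```bash
python3 -c "
from h import *
st(50)"
```

```text
t 26.4 F,pos [ 1.0300e+00 -2.0000e-01 -1.4000e-01  5.9398e+02  1.4350e+02  2.3813e+02] w 13.8 yaw 9.48 down [-0. -0. -1.]
```

{"fn": "step_arm", "kwargs": {"series": [[[0.0004,0.0001,-0.001],0,1],[[0,0,-0.0005],0,1],[[0,0,0],0,1],[[0,0,0],0,1]]}}

```text
clock: 26.9
eef_pos: [594.1, 143.5, 236.5]
eef_rot: [0.457, -0.457, -0.539, 0.54]
wrist_force: [-1.6, -1.5, -0.6]
grip_width: 13.8
```

```bash
python3 -c "
from h import *
st(50)
c=cap('wrist','g6')"; python3 v.py v8 310 130 60 80 9
```

```text
t 29.35 F,pos [-4.4600e+00 -1.6300e+00 -7.0000e-02  5.9421e+02  1.4355e+02  2.3655e+02] w 14.5 yaw 9.48 down [-4.e-04 -2.e-04 -1.e+00]
seat-bar in bar frame -2.0 0.0 -25.4
```

View pics/v8.png

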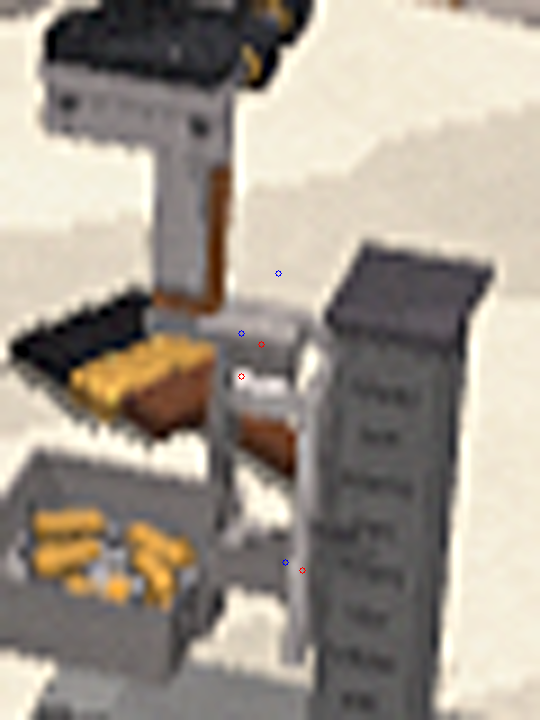

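View pics/g6.png

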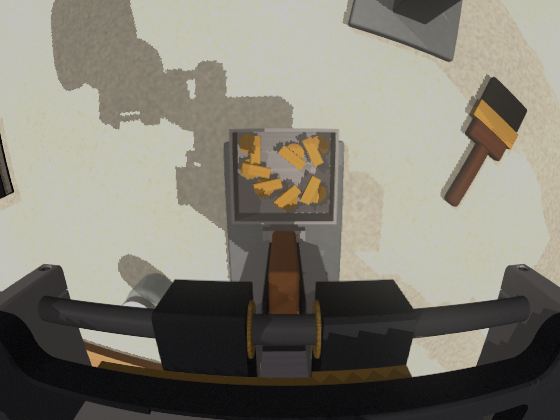

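{"fn": "step_arm", "kwargs": {"series": [[[-0.0003,-0.0001,0],0,1],[[0,0,0],0,1],[[0,0,0],0,1],[[0,0,0],0,1]]}}

```text
clock: 29.95
eef_pos: [594.2, 143.5, 236.7]
eef_rot: [-0.457, 0.457, 0.54, -0.54]
wrist_force: [-3.0, -1.2, 0.6]
grip_width: 13.7
```

```bash
python3 -c "
from h import *
st(40)"
```

```text
t 31.9 F,pos [-2.0200e+00 -5.5000e-01 -6.0000e-02  5.9412e+02  1.4352e+02  2.3665e+02] w 14.0 yaw 9.48 down [ 0. -0. -1.]
```

{"fn": "step_arm", "kwargs": {"series": [[[-0.0002,0,-0.0005],0,1],[[0,0,0],0,1],[[0,0,0],0,1],[[0,0,0],0,1]]}}

```text
clock: 32.4
eef_pos: [594.0, 143.5, 236.2]
eef_rot: [-0.457, 0.457, 0.54, -0.54]
wrist_force: [0.8, -0.4, 1.2]
grip_width: 13.5
```

```bash
python3 -c "
from h import *
st(30)"
```

```text
t 33.85 F,pos [ 1.8200e+00 -0.0000e+00 -3.0000e-02  5.9396e+02  1.4351e+02  2.3617e+02] w 13.8 yaw 9.48 down [ 1.e-04 -0.e+00 -1.e+00]
```

{"fn": "step_arm", "kwargs": {"series": [[[0.0001,0,0],0,1],[[0,0,0],0,1],[[0,0,0],0,0.82],[[0,0,0],0,0.8],[[0,0,0],0,0.75]]}}

```text
clock: 34.48
eef_pos: [593.8, 143.5, 236.0]
eef_rot: [0.457, -0.457, -0.539, 0.54]
wrist_force: [0.6, 0.2, -0.7]
grip_width: 23.1
```

```bash
python3 -c "
from h import *
st(4)"; python3 v.py v9 310 130 60 80 9
```

```text
t 34.62 F,pos [ 0.0000e+00 -2.3000e-01 -1.4000e-01  5.9384e+02  1.4348e+02  2.3606e+02] w 23.2 yaw 9.48 down [-2.e-04 -1.e-04 -1.e+00]
seat-bar in bar frame -2.3 0.1 -25.9
```

View pics/v9.png

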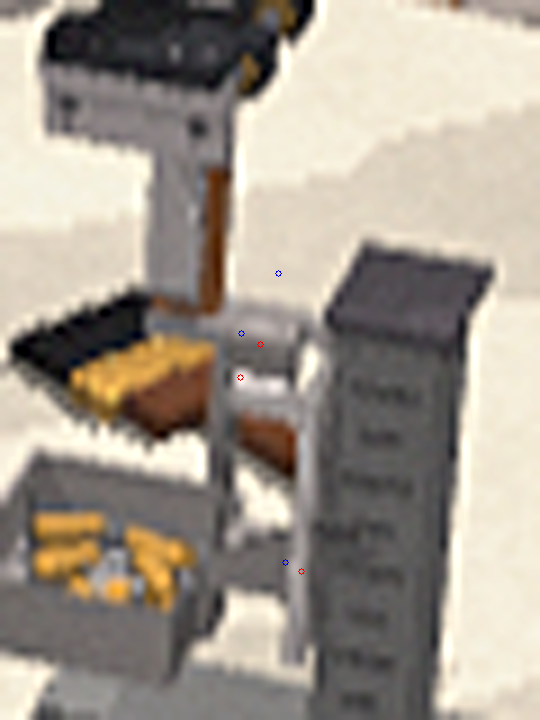

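{"fn": "step_arm", "kwargs": {"series": [[[0,0,0],0,0.6],[[0,0,0],0,0.5],[[0,0,0.005],0,0.5],[[0,0,0.015],0,0.5],[[0,0,0.025],0,0.5]]}}

```text
clock: 35.3
eef_pos: [593.8, 143.4, 282.1]
eef_rot: [0.457, -0.457, -0.539, 0.54]
wrist_force: [-0.6, -0.3, -0.4]
grip_width: 46.7
```

{"fn": "step_arm", "kwargs": {"series": [[[0,0,0.03],0,0.5],[[0,0,0.03],0,0.5],[[0,0,0.03],0,0.5],[[-0.04,0,0.01],0,0.5],[[-0.03,0,0],0,0.5]]}}

```text
clock: 35.92
eef_pos: [523.3, 143.3, 383.0]
eef_rot: [-0.457, 0.457, 0.54, -0.539]
wrist_force: [0.2, 0.3, 0.2]
grip_width: 46.9
```

{"fn": "step_arm", "kwargs": {"series": [[[0,0,0],0,0.5],[[0,0,0],0,0.5],[[0,0,0],0,0.5]]}}

```text
clock: 36.3
eef_pos: [524.6, 143.4, 381.1]
eef_rot: [0.457, -0.457, -0.539, 0.54]
wrist_force: [0.0, -0.1, -0.5]
grip_width: 47.0
```

```bash
python3 -c "
from h import *
a=cap('scene');crop(a,'e1',290,120,100,110,5.4);w=cap('wrist','e2')
for i in range(8): b=cams.capture('scene')
d=np.abs(a['frame'][130:220,300:360].astype(int)-b['frame'][130:220,300:360]);print(d.mean(),d.max())
st(3)"
```

```text
2.023395061728395 22
t 36.9 F,pos [1.9000e-01 1.2000e-01 2.2000e-01 5.2398e+02 1.4350e+02 3.8111e+02] w 47.4 yaw 9.48 down [-0. -0. -1.]
```

View pics/e1.png

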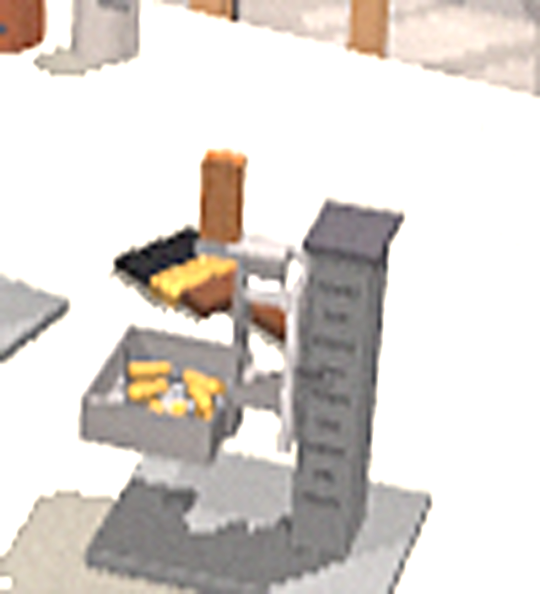

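View pics/e2.png

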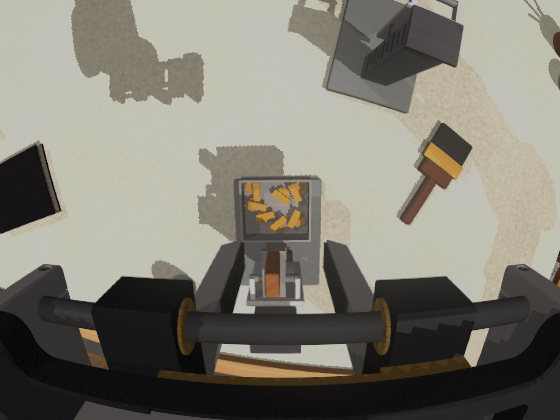

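```bash
python3 -c "
from station import manip
print(manip.close_job())"
```

```text
the job is handed in; nothing more can be done
None
```

I hung the nearer pan on the right-hand scale and handed the job in at about 37 s, well inside the 64 s limit. No verdict is reported.

**What I did:** I gripped the pan by its wooden grip, turned it about 28° to line up with the scale, and brought it in over the bar until I felt the heel meet the plate. I then lowered it in 2 mm steps until the vertical wrist force was about 0 N (it was about −2.3 N when the pan was hanging free). The carriage had sunk roughly 24 mm by then, worked out from the tool height and wrist force. After that I released, raised the gripper straight up and backed away.

**Last checks:**
- **At release:** the pictures showed no visible jump of the pan.
- **After backing away:** the pan hangs level and in line with the scale, with the heel at the plate. Two pictures about 0.4 s apart differed only by what looked like image noise.
- **Gripper and bystanders:** the gripper was clear. The arm never came near the jar, brush or sketchbook, but I did not re-measure their positions.

**What disagreed:**
- **Grip height:** the cameras put the top of the grip about 7 mm lower than the text (202 mm against 209 mm). For lowering I used the text's dimensions and the table height instead, and first contact came about where that predicted.
- **First seating:** the hook first met the bar slightly off-centre, with a sideways force of about 1.6 N. I corrected it by moving the pan about 1 mm further in.
- **Contact forces:** the largest sideways force read at the wrist was about 4.5 N. The pan-to-scale force itself could not be measured.

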